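# Dig the forceps out of the instrument tray and lock them in the cassette

### The job

The forceps lie at the bottom of the instrument tray under a carton and a capped syringe. Move the carton and the syringe aside so that both lie flat on the tray's floor, still in the tray, and only then lift out the forceps and lay them in the empty middle slot of the cassette. Finally swing the cassette's hold-down frame over the instruments and press it down until its catch snaps shut; leave the other two instruments in their slots and the things behind the work where they are.

Things in the scene. Friction and masses are not known exactly. Their poses are not given: they have to be found in the camera images.
- tray: Fixed grey plastic instrument tray, open on top. Origin: centre of its underside, on the bench; own y is its long axis. Inside floor 220 mm (x) by 330 mm (y), 8 mm thick (things on it rest 8 mm above the bench); walls slope outwards, rim 55 mm above the bench, outside about 258 x 368 mm. A loose ball pen (134 x 10 mm) also lies in it along the wall at own +x; it does not matter.
- forceps: Plain steel forceps lying on edge on the tray's floor under the carton and the syringe: 127 mm long (own y), 12 mm wide (own x), 8 mm high (own z), rigid, 22 g. Origin: centre of the underside. Either end may lie either way round in the slot.
- carton_mid (a point): Centre of the carton: a closed box 118 mm long (own z), 42 mm wide (own y, level) and 36 mm high (own x, upright), about 85 g. At the start it lies across the forceps over their middle at nearly a right angle, resting on them and leaning about 7 degrees, its low end (towards the tray's own -y) on the tray's floor.
- carton: The same carton; origin at the centre of its low end face, 59 mm along own z from carton_mid.
- syringe_mid (a point): Centre of the capped syringe's length and thickness: barrel 16 mm thick, 138 mm long (own y), about 20 g; the finger flange (look only) is 30 mm wide. At the start it lies across the forceps about 75 mm (centre to centre) from the carton, its low end on the tray's floor on the side away from the carton's low end (6 degrees of lean). That side is towards the tray's own +y. It does not roll.
- syringe: The same syringe; origin in the middle of its underside, 8 mm below syringe_mid.
- cassette: Fixed steel instrument cassette, 176 mm (own x) by 172 mm (own y), perforated floor 10 mm above the bench. Origin: centre of its underside. Two black combs, 10 mm thick, cross it at own x = -36 and +36 mm, each with slots at own y = -44, 0, +44 mm: 16 mm wide at the slot floor (24 mm above the bench), widening up between round teeth (tops at 38 mm). Instruments lie along own x.
- free_slot (a point): Centre of the empty middle slot, midway between the combs, at the height of the slot floor (24 mm above the bench); axes as the cassette. The forceps' underside rests at this height.
- hold_down (a joint): Hinge of the cassette's hold-down frame, rad: 0 = closed and latched, 1.62 to 1.85 at the start (standing up at the far edge of the cassette, leaning back a little), stop at 1.9. Stiff: it stays where it is left (about 1 N at the tab moves it). In the last 0.06 rad the tongue under the thumb tab rides over a sprung roller (about 9 to 12 N down on the tab), then snaps home.
- hold_down_hinge (a point): Middle of the frame's hinge axis (own y), 76 mm along own +x from the cassette's centre, 42 mm above the bench; axes as the cassette. Closing, the tab swings towards own -x, then down. Frame: 6 mm rods at own y = -70 and +70 mm, a 7 mm front rod 152 mm from the axis, a 12 mm cross strip 76 mm from it; shut, the strip lies 2.5 mm above seated forceps (unseated ones block it).
- thumb_tab (a point): Centre of the outer face of the thumb tab: a plate 46 mm wide (own y), 20 mm long, 4 mm thick in the middle of the front rod, 157 mm from the hinge axis. Outer face = the face that looks away from the instruments: up (own +z) when shut, to the far side (cassette +x) when standing open. When shut it is 47 mm above the bench.
- spatula: Steel spatula, 150 mm long, 8 mm wide, 6 mm high, lying loose in the cassette's slot at own y = -44 mm. Origin: underside of its handle's middle.
- needle: Dissecting needle with a black handle, 138 mm long, 8 mm wide, 7 mm high, lying loose in the cassette's slot at own y = +44 mm. Origin: underside of its handle's middle.
- slide_box: Bystander: green slide box, 71 x 100 x 36 mm, on the bench behind the work. Origin: centre of its underside.
- dropper: Bystander: brown dropper bottle, 36 mm across, 102 mm high, standing on the bench behind the work. Origin: centre of its underside.
- label_roll: Bystander: roll of labels, 62 mm across, 25 mm high, on the bench behind the work. Origin: centre of its underside.
Mind the look-alikes: they are no part of the job. Leave any pink look-alike of the syringe alone.

How it is judged:
On the way, in this order (a step that is already met when the one before it is completed fails the run):
1. the carton and the syringe lie flat on the tray's floor, let go, in the tray, and the forceps still lie in the tray (x of carton_mid in the frame of tray between -0.105 and 0.105 m and y of carton_mid in the frame of tray between -0.16 and 0.16 m and x of syringe_mid in the frame of tray between -0.105 and 0.105 m and y of syringe_mid in the frame of tray between -0.16 and 0.16 m and angle between carton's own z axis and vertical between 1.5 and 1.64 rad and angle between syringe's own y axis and vertical between 1.52 and 1.62 rad and height (world z) of carton_mid below 0.035 m and height (world z) of syringe_mid below 0.023 m and contact force between the fingers and carton below 0.05 N and contact force between the fingers and syringe below 0.05 N and height (world z) of forceps below 0.017 m), for 0.2 s.
2. the forceps are lifted clear of the tray's rim (height (world z) of forceps above 0.065 m), for 0.1 s.
3. the forceps lie down in the middle slot of both combs, let go (x of forceps in the frame of free_slot between -0.018 and 0.018 m and y of forceps in the frame of free_slot between -0.005 and 0.005 m and z of forceps in the frame of free_slot between -0.003 and 0.003 m and angle between the y axis of forceps and the x axis of cassette, either way round below 0.08 rad and contact force between the fingers and forceps below 0.05 N), for 0.2 s.
At the end, for the whole second after the job is handed in: the hold-down frame is snapped shut (within 0.02 rad of its stop); the forceps lie in the middle slot of both combs (within 5 mm sideways, 18 mm lengthwise, 3 mm in height); spatula and needle lie in their slots; carton and syringe lie flat on the tray floor, inside the tray (value of joint hold_down below 0.02 rad and x of forceps in the frame of free_slot between -0.018 and 0.018 m and y of forceps in the frame of free_slot between -0.005 and 0.005 m and z of forceps in the frame of free_slot between -0.003 and 0.003 m and angle between the y axis of forceps and the x axis of cassette, either way round below 0.08 rad and y of spatula in the frame of cassette between -0.052 and -0.036 m and z of spatula in the frame of cassette between 0.02 and 0.028 m and y of needle in the frame of cassette between 0.036 and 0.052 m and z of needle in the frame of cassette between 0.02 and 0.028 m and x of carton_mid in the frame of tray between -0.105 and 0.105 m and y of carton_mid in the frame of tray between -0.16 and 0.16 m and x of syringe_mid in the frame of tray between -0.105 and 0.105 m and y of syringe_mid in the frame of tray between -0.16 and 0.16 m and angle between carton's own z axis and vertical between 1.5 and 1.64 rad and angle between syringe's own y axis and vertical between 1.52 and 1.62 rad and height (world z) of carton_mid below 0.035 m and height (world z) of syringe_mid below 0.023 m and linear speed of forceps below 0.02 m/s); the robot touches nothing.
It fails at once if the slide box, the dropper bottle or the label roll is shoved more than 20 mm (distance of any of slide_box, dropper, label_roll from where it was at the start of the episode above 0.02 m).
It also fails if it takes over 72 s, if anything falls off the work surface, if the arm or the gripper's body presses on something with over 40 N, if the wrist force passes 120 N, or if a joint passes its speed limit or range.

### The arm

A 6-joint arm with a two-finger parallel gripper is mounted at the origin on a cart in front of the work surface, level with it; the furniture and walls round the work are solid. World frame = base frame: x ahead of the robot, y to its left, z up, the work surface at z = 0. Lengths are in m, angles in rad, forces in N, time in s.
With the tool pointing down it reaches from about 0.25 to 0.775 m from the base axis. Payload 4 kg.
Tool frame: the origin (TCP) lies at the very end of the fingers, on their centre line; the grasp point (between the pads) lies 19 mm behind it; z points along the fingers, x is the direction in which the jaws open and shut, and the axes are right-handed (so a half turn about z gives the same grasp; the last joint's range is limited). The gripper opens to 94 mm and grips with 3 to 60 N. Pads are 16 mm wide; open, the fingers measure 119 mm over their backs; the gripper's body (75 mm by 177 mm) begins 78 mm behind the grasp point.
Start: joints at [-1.338, 0.087, 1.371, -0, 1.684, -0.103], TCP at [0.181, -0.519, 0.166] pointing down, gripper open.
Joint ranges: [-3.1, 3.1], [-0.76, 2.03], [0.27, 2.55], [-1.08, 4.22], [0.17, 2.65], [-2.57, 2.57]. Speed limits (rad/s): [2.79, 2.79, 3.14, 3.14, 3.14, 3.14].

### API

Orientations are given as [roll, pitch, yaw] about the fixed x, y, z axes, in that order (R = Rz(yaw) Ry(pitch) Rx(roll)).
In Python, from bench import robot, cams, ticket gives the robot as it stands.
- The arm moves only by the tool jog_arm, never from a script. Its argument "series" is a list of rows, each an object of numbers: "x", "y", "z": the shift along the tool's x, y, z in m; "rx", "ry", "rz": the turn, a rotation vector about the tool's x, y, z in degrees. A call has 1 to 12 rows; each row shifts and turns the pose as measured when the row begins, along the tool's axes as they then stand; what a row does not reach is not made up. A row lasts 1/12 s, in which the tool goes at most 41.7 mm and 7.16 degrees, less where a joint would pass 70% of its speed; a pose out of reach is approached as far as the arm can. A call with a gripper value outside its range is refused whole. "claw" is the opening, from 0 (shut) to 1 (fully open), set as the call begins (left out, the last holds). The fingers move at their own pace and stop on an object; the grip force is fixed at half the most. Time passes only in rows, so rows that do not move let the fingers close. It gives the time, the measured TCP pose, the force and the opening at its end, in the units of the state.
- robot.get_obs(): the state, without advancing time (a new reading comes with each control period).
- cams.snapshot(name): name is "scene" or "top" or "wrist"; returns a dict with "img" (420x560x3 uint8, red, green, blue), "mtx" (3x3 intrinsics, pixels), "origin" and "attitude" of the camera in the world. Camera axes: x right, y down, z forward; pixel columns grow to the right and rows downward; lengths in m; the calibration is good to about 2 mm. A picture is of the moment at which its call begins. There is no depth.
- ticket.close_job(): hands the job in, once; it reports no verdict.
Trained networks look in a picture, given as the dict that the camera call returned (one of the last four; its "shot" number tells which), for a name from the list of things; names that differ only in an ending like _2 or _b are one class to them, and where a whole thing is asked for, a point or a joint stands for the part that bears it (a point fixed in the world has none). Each returns a list of dicts, best first, with "p" (0 to 1); they miss things now and then, are a little off and sometimes report something else, mostly with a low value. They report only what shows in the picture. A call takes as long as a camera call. They do not tell look-alikes from the thing itself.
- cams.look_for(thing, picture): "bbox" ([left, top, width, height] in pixels, round what is visible of it).
The state is a dict: "time": time; "joint_positions": joint angles; "qvel": joint speeds; "joint_torque": joint torques, N m; "tool_pos": TCP position; "ee_rot": TCP orientation; "wrist_force": force on the tool from outside, world axes, zero at the start; "wrist_torque": the same for the moment, N m; "width": finger opening in m.
Only numpy, scipy, OpenCV 4.12 (cv2) and the standard library are available. Lean on these libraries where they do the work, as an engineer would, in place of code of your own. Each camera call takes 0.05 s, during which the arm holds its last target.

## Working session

There is one attempt and no reset: what is moved stays moved. The work goes in short steps, Python scripts to look and compute and a tool call to move; the robot and the scene stay as the last step left them, time stands still between calls to the robot, and variables do not carry over. Pictures are saved under pics/ and viewed, and the job is handed in when it is done.

Besides the shell and the picture viewer there is one more tool, called after ">>>" by a JSON object that holds its "name" and its "arguments". jog_arm: Moves the arm, as the interface text tells. Its arguments: {"type":"object","properties":{"series":{"type":"array","items":{"type":"object","properties":{"x":{"type":"number"},"y":{"type":"number"},"z":{"type":"number"},"rx":{"type":"number"},"ry":{"type":"number"},"rz":{"type":"number"}}}},"claw":{"type":"number"}},"required":["series"]}

```bash
ls; mkdir -p pics; python3 - <<'E'
from bench import robot,cams,ticket
import cv2,numpy as np
o=robot.get_obs();print(o)
for n in ["scene","top","wrist"]:
    s=cams.snapshot(n);cv2.imwrite(f"pics/{n}0.png",s["img"][:,:,::-1]);print(n,s["mtx"].tolist(),s["origin"],s["attitude"],s["shot"])
E
```

```text
pics
{'time': 0.0, 'joint_positions': array([-1.33810978e+00,  8.79444505e-02,  1.37222391e+00, -3.12803271e-05,
        1.68360200e+00, -1.03105698e-01]), 'qvel': array([-0.00070084, -0.00048405,  0.00067903,  0.00026258, -0.00015807,
       -0.00124578]), 'joint_torque': array([-8.39736167e-04, -3.40187466e+01, -3.02423036e+01,  7.17013003e-02,
        3.31327273e-02, -1.77503907e-04]), 'tool_pos': array([ 0.1810698 , -0.51867329,  0.16472544]), 'ee_rot': array([-3.14139944e+00,  2.16934386e-03, -1.23500736e+00]), 'wrist_force': array([-1.21713381,  0.71482542, -0.36370112]), 'wrist_torque': array([-0.01686318,  0.02121217, -0.02260683]), 'width': 0.09374395045376975}
scene [[500.74437443535237, 0.0, 287.9202679499464], [0.0, 500.74437443535237, 204.08524845675376], [0.0, 0.0, 1.0]] [-0.59492207  0.93666758  0.8489793 ] [-2.09340655 -0.00539014 -2.15733158] 1
top [[543.1884972370593, 0.0, 281.36570049481946], [0.0, 543.1884972370593, 212.34841481003636], [0.0, 0.0, 1.0]] [0.44854472 0.18723057 1.70397874] [-3.06636478 -0.00969212 -1.55910244] 2
wrist [[355.09300903971564, 0.0, 288.00537910731805], [0.0, 355.09300903971564, 208.54691958154547], [0.0, 0.0, 1.0]] [ 0.24307784 -0.49772115  0.38413187] [ 2.90759613e+00  1.92043293e-03 -1.23394921e+00] 3
```

View pics/scene0.png

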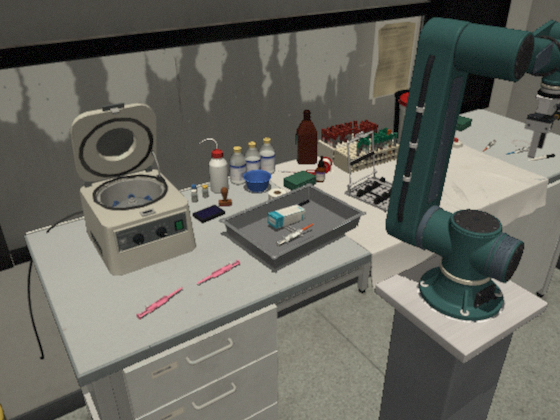

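View pics/top0.png

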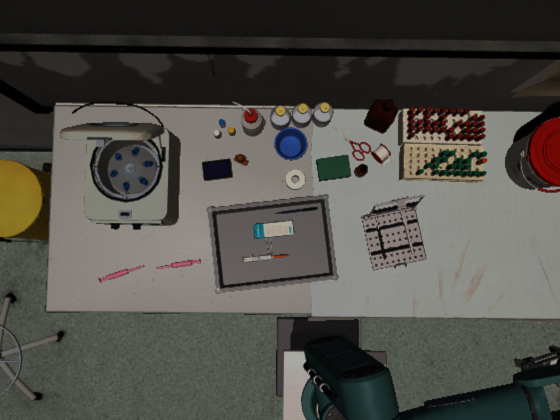

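View pics/wrist0.png

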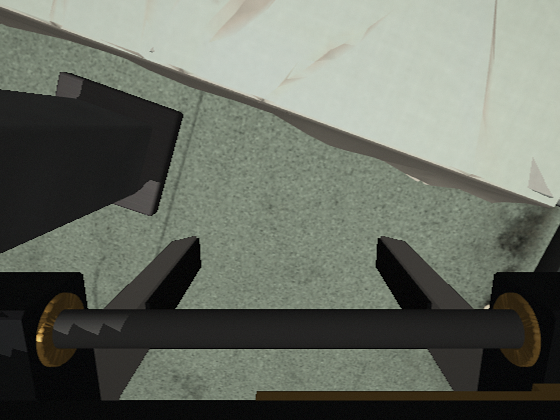

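Top view: the tray is at about (272,243), with the carton at (273,229), the white/red syringe at (265,258) and the forceps between them. The cassette is at (393,235). The pink look-alikes sit at (120,273) and (178,265), outside the tray. I'll write helpers and zoom in.

```bash
cat > h.py <<'E'
import numpy as np,cv2
from scipy.spatial.transform import Rotation as R
from bench import robot,cams,ticket
def rot(a): return R.from_euler('xyz',a).as_matrix()
def ray(s,u,v):
    d=rot(s["attitude"])@np.linalg.inv(s["mtx"])@np.array([u,v,1.]);return np.array(s["origin"]),d
def at(s,u,v,z):
    o,d=ray(s,u,v);return o+d*(z-o[2])/d[2]
def px(s,p):
    c=rot(s["attitude"]).T@(np.array(p)-s["origin"]);q=s["mtx"]@c;return q[:2]/q[2]
def save(s,name,box=None,k=1):
    im=s["img"][:,:,::-1]
    if box: l,t,w,h=box;im=im[t:t+h,l:l+w]
    im=cv2.resize(im,None,fx=k,fy=k,interpolation=cv2.INTER_CUBIC);cv2.imwrite(f"pics/{name}.png",im)
E
python3 - <<'E'
from h import *
s=cams.snapshot("top")
save(s,"t1",(200,180,150,112),5)
save(s,"t2",(345,180,100,100),6)
for n in ["tray","forceps","carton","syringe","cassette","spatula","needle","thumb_tab","hold_down","slide_box","dropper","label_roll"]:
    for d in cams.look_for(n,s)[:2]: print(n,d)
s2=cams.snapshot("scene")
save(s2,"s1",(210,140,200,130),4)
for n in ["forceps","carton","syringe","thumb_tab","cassette"]:
    for d in cams.look_for(n,s2)[:2]: print(n,d)
E
```

```text
tray {'bbox': [208.8, 192.3, 131.2, 101.9], 'p': 0.86}
tray {'bbox': [284.6, 170.4, 19.9, 20.8], 'p': 0.65}
forceps {'bbox': [253.1, 221.3, 39.2, 19.6], 'p': 0.25}
carton {'bbox': [254.1, 220.8, 39.2, 15.6], 'p': 0.98}
carton {'bbox': [370.1, 195.6, 56.5, 20.7], 'p': 0.5}
syringe {'bbox': [244.6, 256.6, 42.2, 7.0], 'p': 0.73}
syringe {'bbox': [98.1, 271.1, 29.0, 5.2], 'p': 0.62}
cassette {'bbox': [359.6, 196.8, 68.8, 71.7], 'p': 0.67}
needle {'bbox': [380.4, 238.2, 5.4, 19.2], 'p': 0.49}
thumb_tab {'bbox': [373.1, 196.2, 49.8, 20.6], 'p': 0.63}
hold_down {'bbox': [371.9, 197.0, 50.8, 15.5], 'p': 0.95}
hold_down {'bbox': [356.0, 161.8, 9.9, 17.0], 'p': 0.37}
slide_box {'bbox': [315.7, 155.0, 34.2, 28.4], 'p': 0.71}
slide_box {'bbox': [253.9, 219.4, 41.9, 17.7], 'p': 0.53}
dropper {'bbox': [354.5, 162.1, 12.6, 12.4], 'p': 0.67}
label_roll {'bbox': [286.3, 171.9, 18.2, 19.5], 'p': 0.6}
label_roll {'bbox': [252.9, 221.5, 44.2, 18.4], 'p': 0.55}
forceps {'bbox': [285.5, 227.1, 3.4, 2.4], 'p': 0.45}
forceps {'bbox': [282.1, 170.5, 32.5, 22.1], 'p': 0.34}
carton {'bbox': [268.7, 207.6, 35.7, 19.6], 'p': 0.97}
syringe {'bbox': [138.3, 288.2, 40.3, 32.5], 'p': 0.79}
syringe {'bbox': [200.4, 263.8, 37.7, 21.3], 'p': 0.61}
thumb_tab {'bbox': [347.3, 133.1, 25.3, 31.6], 'p': 0.7}
thumb_tab {'bbox': [284.4, 171.2, 29.0, 18.4], 'p': 0.25}
cassette {'bbox': [345.8, 131.6, 43.9, 81.5], 'p': 0.92}
```

View pics/t1.png

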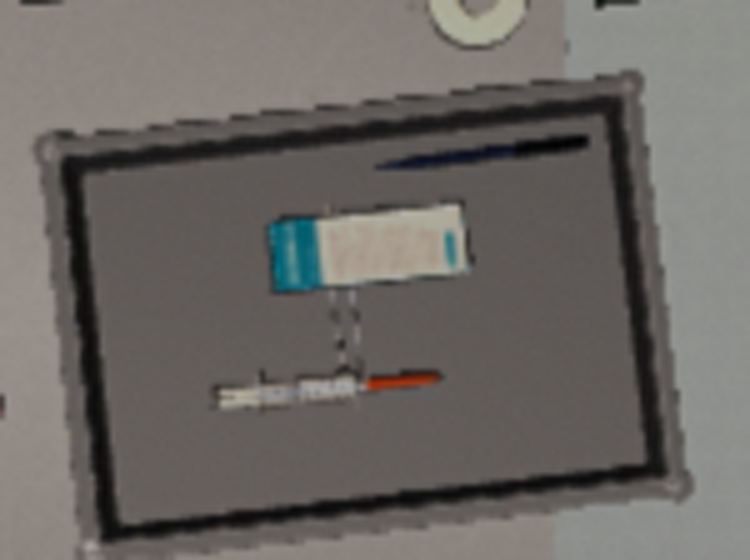

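View pics/t2.png

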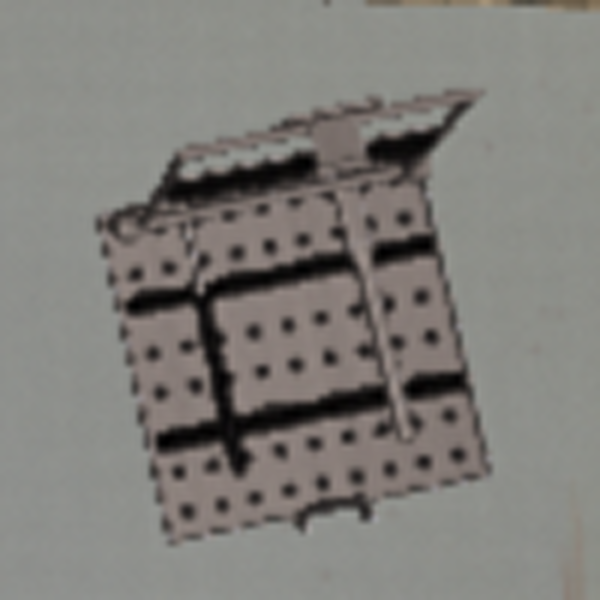

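View pics/s1.png

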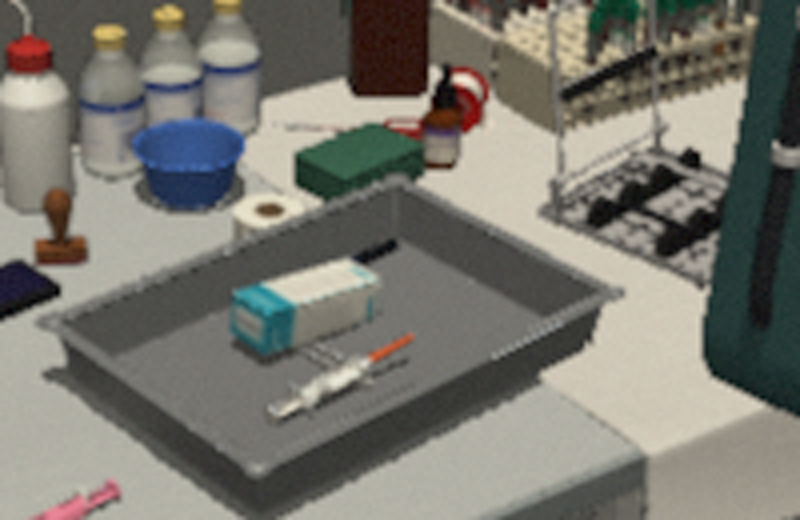

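```bash
python3 - <<'E'
from h import *
np.set_printoptions(precision=4,suppress=True)
s=cams.snapshot("top")
f=lambda u,v,z:at(s,200+u/5,180+v/5,z)
C=[f(*p,.055) for p in [(50,148),(632,85),(682,488),(92,553)]]
print("tray rim",C,np.mean(C,0)); 
for a,b in [(0,1),(1,2),(2,3),(3,0)]: d=C[b]-C[a];print(np.linalg.norm(d),np.degrees(np.arctan2(d[1],d[0])))
# carton top corners
for p,z in [((268,222),.058),((278,292),.058),((469,270),.046),((460,204),.046)]: print("carton",f(*p,z))
print("syr",f(213,398,.016),f(440,378,.03), "mid",f(260,390,.02))
print("forceps ends visible",f(345,290,.012),f(348,370,.012),f(328,207,.016))
g=lambda u,v,z:at(s,345+u/6,180+v/6,z)
C=[g(*p,.01) for p in [(100,215),(430,175),(488,470),(168,542)]]
print("cass",C,np.mean(C,0))
for a,b in [(0,1),(1,2),(2,3),(3,0)]: d=C[b]-C[a];print(np.linalg.norm(d),np.degrees(np.arctan2(d[1],d[0])))
E
```

```text
tray rim [array([0.5787, 0.3899, 0.055 ]), array([0.6217, 0.0357, 0.055 ]), array([0.3775, 0.0042, 0.055 ]), array([0.3346, 0.3594, 0.055 ])] [0.4781 0.1973 0.055 ]
0.35672927324329085 -83.07386312884599
0.24628254444456743 -172.6376113030138
0.3577565042826227 96.88263073125039
0.24600521374609555 7.123653717347034
carton [0.5351 0.2565 0.058 ]
carton [0.4928 0.2498 0.058 ]
carton [0.5079 0.1339 0.046 ]
carton [0.5482 0.1398 0.046 ]
syr [0.4279 0.2906 0.016 ] [0.4419 0.1505 0.03  ] mid [0.4332 0.2614 0.02  ]
forceps ends visible [0.4957 0.2099 0.012 ] [0.4461 0.2073 0.012 ] [0.5471 0.2211 0.016 ]
cass [array([ 0.5686, -0.0792,  0.01  ]), array([ 0.5917, -0.2519,  0.01  ]), array([ 0.4383, -0.281 ,  0.01  ]), array([ 0.3993, -0.1146,  0.01  ])] [ 0.4995 -0.1817  0.01  ]
0.17427891865643258 -82.3843611460107
0.15608096620661555 -169.25312615321596
0.1710088233711702 103.2155428422457
0.1729955278036683 11.796370957854954
```

Next I'll swing over the cassette for a closer wrist view, raising the tool to clear the standing frame.

>>> {"name": "jog_arm", "arguments": {"series": [{"z": -0.035,"y": -0.02,"rz": -2},{"z": -0.035,"y": -0.02,"rz": -2},{"z": -0.035,"y": -0.02,"rz": -2},{"z": -0.03,"y": -0.03,"x": -0.01,"rz": -3},{"y": -0.04,"x": -0.01,"rz": -4.3},{"y": -0.04,"x": -0.01,"rz": -4.3},{"y": -0.04,"x": -0.01,"rz": -4.3},{"y": -0.04,"x": -0.01,"rz": -4.3},{"y": -0.04,"x": -0.01,"rz": -4.3},{"y": -0.04,"x": -0.002,"rz": -4.3},{"y": -0.04,"x": -0.002,"rz": -4.3},{"y": -0.04,"x": -0.002,"rz": -4.3}], "claw": 0.72}}

```text
invalid input
```

>>> {"name": "jog_arm", "arguments": {"series": [{"x": 0,"y": -0.02,"z": -0.035,"rx": 0,"ry": 0,"rz": -2},{"x": 0,"y": -0.02,"z": -0.035,"rx": 0,"ry": 0,"rz": -2}]}}

```text
time: 1.32
tool_pos: [0.2148, -0.5004, 0.2255]
ee_rot: [-3.14, 0.023, -1.169]
wrist_force: [0.5, -0.5, 0.9]
width: 0.0939
```

```bash
python3 -c "
from bench import robot;o=robot.get_obs();print(o['time'],o['tool_pos'],o['ee_rot'],o['width'])"
```

```text
1.3167 [ 0.21479072 -0.50042259  0.22554588] [-3.14040231  0.02346303 -1.16892501] 0.09386670497721127
```

>>> {"name": "jog_arm", "arguments": {"series": [{"z": -0.035,"y": -0.02,"rz": -2},{"z": -0.03,"y": -0.03,"x": -0.01,"rz": -3},{"y": -0.04,"x": -0.01,"rz": -4.3},{"y": -0.04,"x": -0.01,"rz": -4.3},{"y": -0.04,"x": -0.01,"rz": -4.3},{"y": -0.04,"x": -0.01,"rz": -4.3},{"y": -0.04,"x": -0.01,"rz": -4.3},{"y": -0.04,"x": -0.002,"rz": -4.3},{"y": -0.04,"x": -0.002,"rz": -4.3},{"y": -0.04,"x": -0.002,"rz": -4.3}]}}

```text
invalid input
```

>>> {"name": "jog_arm", "arguments": {"series": [{"x": 0,"y": -0.02,"z": -0.035,"rx": 0,"ry": 0,"rz": -2},{"x": -0.01,"y": -0.03,"z": -0.03,"rx": 0,"ry": 0,"rz": -3},{"x": -0.01,"y": -0.04,"z": 0,"rx": 0,"ry": 0,"rz": -4.3},{"x": -0.01,"y": -0.04,"z": 0,"rx": 0,"ry": 0,"rz": -4.3},{"x": -0.01,"y": -0.04,"z": 0,"rx": 0,"ry": 0,"rz": -4.3},{"x": -0.01,"y": -0.04,"z": 0,"rx": 0,"ry": 0,"rz": -4.3},{"x": -0.01,"y": -0.04,"z": 0,"rx": 0,"ry": 0,"rz": -4.3}], "claw": 0.72}}

```text
time: 1.9
tool_pos: [0.3897, -0.3153, 0.3009]
ee_rot: [-3.134, 0.008, -0.696]
wrist_force: [0.5, -0.3, 0.3]
width: 0.0674
```

>>> {"name": "jog_arm", "arguments": {"series": [{"x": -0.005,"y": -0.036,"z": 0,"rx": 0,"ry": 0,"rz": -6.7},{"x": 0,"y": -0.036,"z": 0,"rx": 0,"ry": 0,"rz": -6.7},{"x": 0.007,"y": -0.036,"z": 0,"rx": 0,"ry": 0,"rz": -6.7},{"x": 0.01,"y": -0.036,"z": 0,"rx": 0,"ry": 0,"rz": -6.7},{"x": 0.015,"y": -0.034,"z": 0,"rx": 0,"ry": 0,"rz": -6.7},{"x": 0.02,"y": -0.03,"z": 0,"rx": 0,"ry": 0,"rz": -6.7}], "claw": 0.72}}

```text
time: 2.4
tool_pos: [0.5199, -0.1241, 0.3051]
ee_rot: [-3.133, -0.004, 0.042]
wrist_force: [0.8, 0.7, 0.4]
width: 0.068
```

```bash
python3 - <<'E'
from h import *
o=robot.get_obs();print(o['time'],o['tool_pos'],o['ee_rot'])
s=cams.snapshot("wrist");save(s,"w1")
print(s["origin"],s["attitude"])
import pickle;pickle.dump(s,open("w1.pkl","wb"))
E
```

```text
2.4 [ 0.5199286  -0.12407729  0.30512782] [-3.1332151  -0.00367757  0.04176257]
[ 0.51530329 -0.05984962  0.52494777] [ 2.91617552 -0.00312029  0.04278509]
```

View pics/w1.png

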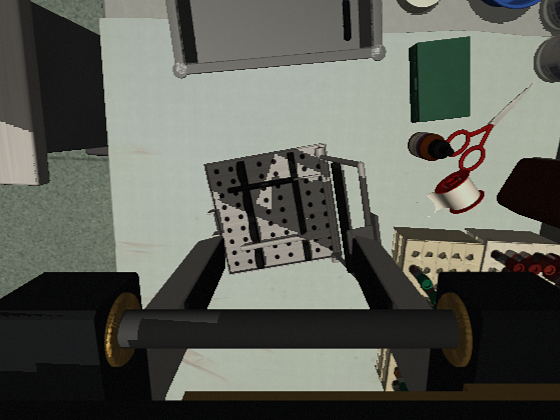

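```bash
python3 - <<'E'
from h import *
import pickle;s=pickle.load(open("w1.pkl","rb"));save(s,"w1c",(195,130,200,150),4)
E
```

```text
(no output)
```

View pics/w1c.png

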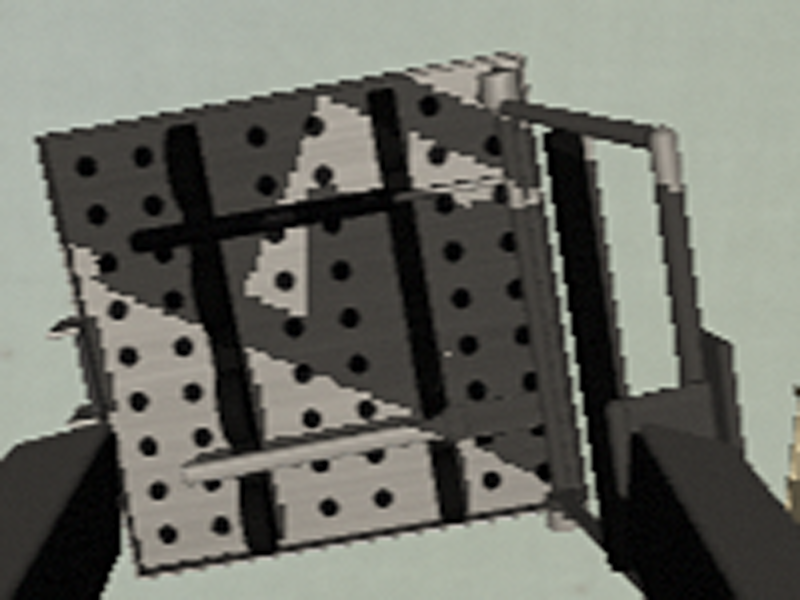

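```bash
python3 - <<'E'
from h import *
import pickle;s=pickle.load(open("w1.pkl","rb"))
np.set_printoptions(precision=4,suppress=True)
t=cams.snapshot("top")
f=lambda u,v,z:at(s,195+u/4,130+v/4,z)[:2]
L=np.array([[-88,86],[-88,-86],[88,86]])/1000
W=np.array([f(40,140,.01),f(140,572,.01),f(522,57,.01)])
print(W)
# needle line, spatula line
n1,n2=f(140,240,.03),f(385,203,.03);p1,p2=f(190,470,.03),f(430,430,.03)
print(n1,n2,np.degrees(np.arctan2(*(n2-n1)[::-1])),p1,p2,np.degrees(np.arctan2(*(p2-p1)[::-1])))
# combs tops: ends
for e in [((182,130),(262,550)),((380,92),(455,520))]:
    a,b=f(*e[0],.02),f(*e[1],.02);d=a-b;print("comb",a,b,(a+b)/2,np.linalg.norm(d),np.degrees(np.arctan2(d[1],d[0]))-90)
d=W[0]-W[1];print(np.linalg.norm(d),np.degrees(np.arctan2(d[1],d[0]))-90)
d=W[2]-W[0];print(np.linalg.norm(d),np.degrees(np.arctan2(d[1],d[0])))
# overlay fit to both cams
def proj(sx,c,yaw,p): 
    q=np.array([c[0]+np.cos(yaw)*p[0]-np.sin(yaw)*p[1],c[1]+np.sin(yaw)*p[0]+np.cos(yaw)*p[1],p[2]]);return px(sx,q)
from scipy.optimize import least_squares
pts=[((-88,86),(40,140)),((-88,-86),(140,572)),((88,86),(522,57))]
obs=[(s,(*np.array(l)/1000,.01),(195+u/4,130+v/4)) for l,(u,v) in pts]
tp=[((88,86),(100,215)),((-88,86),(168,542)),((-88,-86),(488,470)),((88,-86),(430,175))]
obt=[(t,(*np.array(l)/1000,.01),(345+u/6,180+v/6)) for l,(u,v) in tp]
for O in (obs,obt[:3],obs+obt[:3]):
    r=least_squares(lambda v:np.concatenate([proj(a,v[:2],v[2],p)-np.array(q) for a,p,q in O]),[.5,-.18,.2])
    print(r.x,np.degrees(r.x[2]),r.fun)
E
```

```text
[[ 0.3993 -0.1183]
 [ 0.4364 -0.2841]
 [ 0.5715 -0.0813]]
[ 0.4387 -0.1498] [ 0.5245 -0.133 ] 11.082292133339932 [ 0.4575 -0.2345] [ 0.5447 -0.2155] 12.295108405409817
comb [ 0.4517 -0.1115] [ 0.4841 -0.2688] [ 0.4679 -0.1902] 0.1606807385478063 11.60880857289986
comb [ 0.5212 -0.0952] [ 0.5565 -0.2538] [ 0.5389 -0.1745] 0.16248198657583102 12.554328155620212
0.1699040872457927 12.63219675744564
0.17610569255450426 12.10539050545337
[ 0.5037 -0.1832  0.2124] 12.168417576518092 [ 0.2112 -0.3817 -0.3885  1.0551  0.1499 -0.5143]
[ 0.5037 -0.1798  0.2211] 12.666471073050191 [-0.8315 -0.6681  0.1987  0.1026  0.6296  0.5517]
[ 0.5037 -0.1826  0.2138] 12.250331320302266 [ 0.1462 -0.7122 -0.2891  0.7433  0.0837 -1.0295  0.2161 -0.9181  0.8525
 -0.0676  1.3695  0.7762]
```

>>> {"name": "jog_arm", "arguments": {"series": [{"x": -0.005,"y": -0.041,"z": 0,"rx": 0,"ry": 0,"rz": -1},{"x": -0.005,"y": -0.041,"z": 0,"rx": 0,"ry": 0,"rz": -1},{"x": -0.005,"y": -0.041,"z": 0,"rx": 0,"ry": 0,"rz": -1},{"x": -0.005,"y": -0.041,"z": 0,"rx": 0,"ry": 0,"rz": -1},{"x": 0,"y": -0.041,"z": 0,"rx": 0,"ry": 0,"rz": -0.5},{"x": 0,"y": -0.034,"z": 0.02,"rx": 0,"ry": 0,"rz": 0},{"x": 0,"y": -0.034,"z": 0.02,"rx": 0,"ry": 0,"rz": 0},{"x": 0,"y": -0.034,"z": 0.02,"rx": 0,"ry": 0,"rz": 0},{"x": 0,"y": -0.034,"z": 0.02,"rx": 0,"ry": 0,"rz": 0},{"x": 0,"y": -0.02,"z": 0.02,"rx": 0,"ry": 0,"rz": 0},{"x": 0,"y": 0,"z": 0,"rx": 0,"ry": 0,"rz": 0}], "claw": 0.72}}

```text
time: 3.42
tool_pos: [0.4681, 0.2389, 0.2029]
ee_rot: [-3.135, -0.007, 0.101]
wrist_force: [0.3, -0.6, -2.0]
width: 0.0677
```

```bash
python3 - <<'E'
from h import *
o=robot.get_obs();print(o['time'],o['tool_pos'],o['ee_rot'])
s=cams.snapshot("wrist");save(s,"w2")
print(s["origin"],s["attitude"])
import pickle;pickle.dump(s,open("w2.pkl","wb"))
save(s,"w2c",(190,120,180,130),4.4)
E
```

```text
3.4167 [0.46806347 0.23890827 0.20287512] [-3.13539048 -0.00705827  0.10064493]
[0.45884694 0.30324086 0.42256095] [ 2.9140503  -0.00647483  0.10176404]
```

View pics/w2.png

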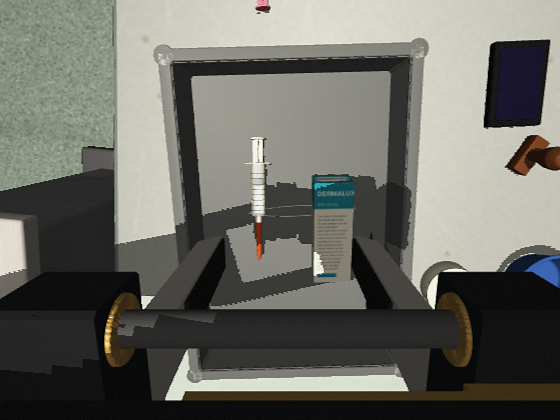

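```bash
python3 - <<'E'
from h import *
import pickle
s=pickle.load(open("w2.pkl","rb"));save(s,"w2d",(235,125,130,165),3.6)
E
```

```text
(no output)
```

View pics/w2d.png

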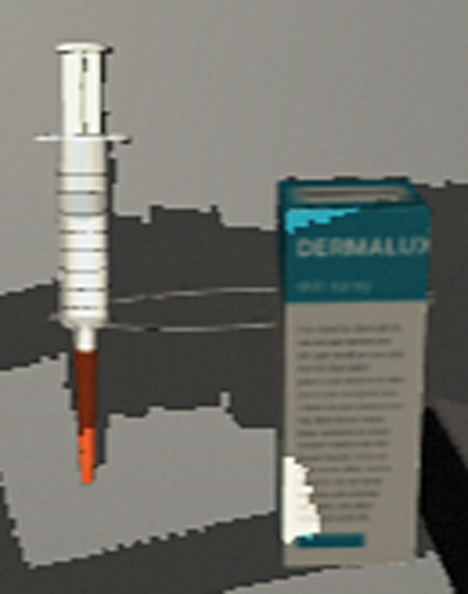

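```bash
python3 - <<'E'
from h import *
import pickle
s=pickle.load(open("w2.pkl","rb"))
f=lambda u,v,z:at(s,235+u/3.6,125+v/3.6,z)
np.set_printoptions(precision=4,suppress=True)
a,b,c,d=f(282,208,.058),f(432,207,.058),f(285,565,.044),f(416,562,.044)
print(a,b,c,d,np.linalg.norm(a-b),np.linalg.norm(c-d),"mid",(a+b+c+d)/4,np.linalg.norm((a+b-c-d)/2))
x=(a+b-c-d);print(np.degrees(np.arctan2(x[1],x[0])))
# syringe
p,q=f(80,45,.02),f(87,483,.030)
print("syr",p,q,(p+q)/2,np.linalg.norm(p-q),np.degrees(np.arctan2(*(p-q)[1::-1])))
# forceps limbs
for u in (120,200,270): 
    for v in {120:(303,328),200:(290,327),270:(289,323)}[u]: print(u,f(u,v,.016))
print("spot right",f(430,297,.016), "left", f(52,318,.016))
# tray rim corners
C=[at(s,*p,.055) for p in [(163,52),(419,48),(194,376)]];print(C)
for e in (C[1]-C[0],C[2]-C[0]):print(np.linalg.norm(e),np.degrees(np.arctan2(e[1],e[0])))
print((C[1]+C[2])/2)
E
```

```text
[0.4931 0.2494 0.058 ] [0.5361 0.2541 0.058 ] [0.5089 0.1331 0.044 ] [0.5505 0.1383 0.044 ] 0.04324741626242768 0.04186544032914804 mid [0.5222 0.1937 0.051 ] 0.11785731559861481
97.40522896939275
syr [0.4286 0.288  0.02  ] [0.4431 0.1491 0.03  ] [0.4359 0.2185 0.025 ] 0.14004651717218491 95.96537251476447
120 [0.4481 0.2068 0.016 ]
120 [0.4489 0.1984 0.016 ]
200 [0.4736 0.2137 0.016 ]
200 [0.4749 0.2014 0.016 ]
270 [0.4963 0.2164 0.016 ]
270 [0.4976 0.205  0.016 ]
spot right [0.5486 0.2189 0.016 ] left [0.4264 0.1995 0.016 ]
[array([0.3345, 0.3606, 0.055 ]), array([0.5794, 0.3895, 0.055 ]), array([0.3793, 0.0041, 0.055 ])]
0.24657306865941828 6.735634683957383
0.3593147030461363 -82.83652604098363
[0.4793 0.1968 0.055 ]
```

>>> {"name": "jog_arm", "arguments": {"series": [{"x": 0.02,"y": 0.02,"z": 0.02,"rx": 0,"ry": 0,"rz": -0.8},{"x": 0.02,"y": 0.02,"z": 0.03,"rx": 0,"ry": 0,"rz": -0.8},{"x": 0.009,"y": 0.011,"z": 0.03,"rx": 0,"ry": 0,"rz": 0},{"x": 0,"y": 0,"z": 0.025,"rx": 0,"ry": 0,"rz": 0},{"x": 0,"y": 0,"z": 0,"rx": 0,"ry": 0,"rz": 0}], "claw": 0.72}}

```text
time: 3.88
tool_pos: [0.5338, 0.185, 0.1075]
ee_rot: [-3.138, -0.028, 0.122]
wrist_force: [-0.1, -0.2, -0.7]
width: 0.0675
```

```bash
cat >> h.py <<'E'
def go(p,yaw=None):
    o=robot.get_obs();M=rot(o['ee_rot']);p=np.array(p)
    d=M.T@(p-o['tool_pos']);print('t',o['time'],'tcp',o['tool_pos'].round(4),o['ee_rot'].round(4),'w',round(o['width'],4))
    print('tool shift',d.round(4))
    if yaw is not None:
        T=R.from_euler('xyz',[np.pi,0,yaw]);v=(R.from_matrix(M).inv()*T).as_rotvec(degrees=True);print('turn',v.round(2))
E
python3 -c "
from h import *
go([.522,.192,.021],.129)"
```

```text
t 3.8833 tcp [0.5338 0.185  0.1075] [-3.1381 -0.028   0.1219] w 0.0675
tool shift [-0.0132 -0.0081  0.0862]
turn [-0.2  -1.61 -0.41]
```

>>> {"name": "jog_arm", "arguments": {"series": [{"x": -0.007,"y": -0.004,"z": 0.01,"rx": 0,"ry": -0.8,"rz": -0.4},{"x": -0.006,"y": -0.004,"z": 0.01,"rx": 0,"ry": -0.8,"rz": 0},{"x": 0,"y": 0,"z": 0.01,"rx": 0,"ry": 0,"rz": 0},{"x": 0,"y": 0,"z": 0,"rx": 0,"ry": 0,"rz": 0}], "claw": 0.72}}

```text
time: 4.22
tool_pos: [0.5229, 0.1888, 0.0817]
ee_rot: [-3.138, -0.006, 0.123]
wrist_force: [-0.5, 0.4, 0.4]
width: 0.0677
```

```bash
python3 -c "
from h import *
go([.522,.192,.021],.129)
s=cams.snapshot('wrist');save(s,'w3')"
```

```text
t 4.2167 tcp [0.5229 0.1888 0.0817] [-3.1384 -0.0061  0.1233] w 0.0677
tool shift [-0.0009 -0.0031  0.0607]
turn [-0.18 -0.35 -0.33]
```

View pics/w3.png

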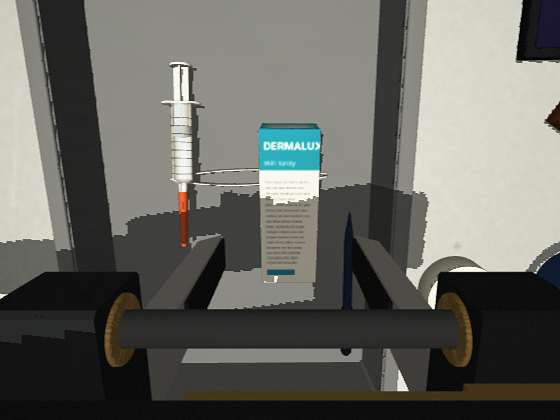

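>>> {"name": "jog_arm", "arguments": {"series": [{"x": -0.001,"y": -0.003,"z": 0.005,"rx": 0,"ry": -0.3,"rz": -0.3},{"x": 0,"y": 0,"z": 0.015,"rx": 0,"ry": 0,"rz": 0},{"x": 0,"y": 0,"z": 0.015,"rx": 0,"ry": 0,"rz": 0},{"x": 0,"y": 0,"z": 0.015,"rx": 0,"ry": 0,"rz": 0},{"x": 0,"y": 0,"z": 0.009,"rx": 0,"ry": 0,"rz": 0},{"x": 0,"y": 0,"z": 0,"rx": 0,"ry": 0,"rz": 0}], "claw": 0.6}}

```text
time: 4.77
tool_pos: [0.527, 0.1968, 0.0292]
ee_rot: [-3.136, -0.017, 0.134]
wrist_force: [0.2, 0.6, 0.6]
width: 0.0565
```

>>> {"name": "jog_arm", "arguments": {"series": [{"x": 0,"y": 0,"z": 0,"rx": 0,"ry": 0,"rz": 0},{"x": 0,"y": 0,"z": 0,"rx": 0,"ry": 0,"rz": 0},{"x": 0,"y": 0,"z": 0,"rx": 0,"ry": 0,"rz": 0},{"x": 0,"y": 0,"z": 0,"rx": 0,"ry": 0,"rz": 0},{"x": 0,"y": 0,"z": 0,"rx": 0,"ry": 0,"rz": 0},{"x": 0,"y": 0,"z": 0,"rx": 0,"ry": 0,"rz": 0}], "claw": 0.3}}

```text
time: 5.27
tool_pos: [0.5296, 0.1983, 0.0336]
ee_rot: [-3.135, -0.024, 0.135]
wrist_force: [-0.2, -0.9, -0.4]
width: 0.0283
```

```bash
python3 -c "
from h import *
go([.522,.192,.021],.129)
s=cams.snapshot('wrist');save(s,'w4')
s=cams.snapshot('scene');save(s,'s4',(210,140,200,150),4)"
```

```text
t 5.2667 tcp [0.5296 0.1983 0.0336] [-3.1347 -0.0242  0.1354] w 0.0283
tool shift [-0.0087  0.0053  0.0124]
turn [-0.4  -1.38  0.37]
```

View pics/w4.png

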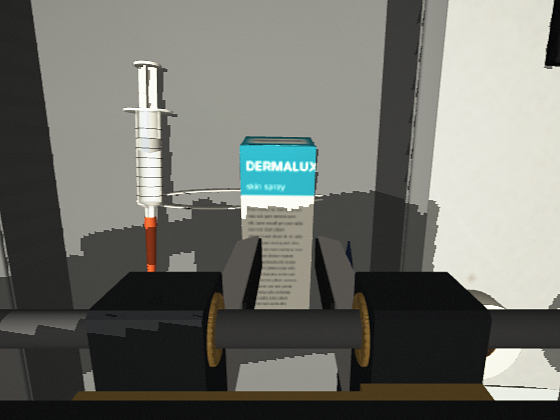

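View pics/s4.png

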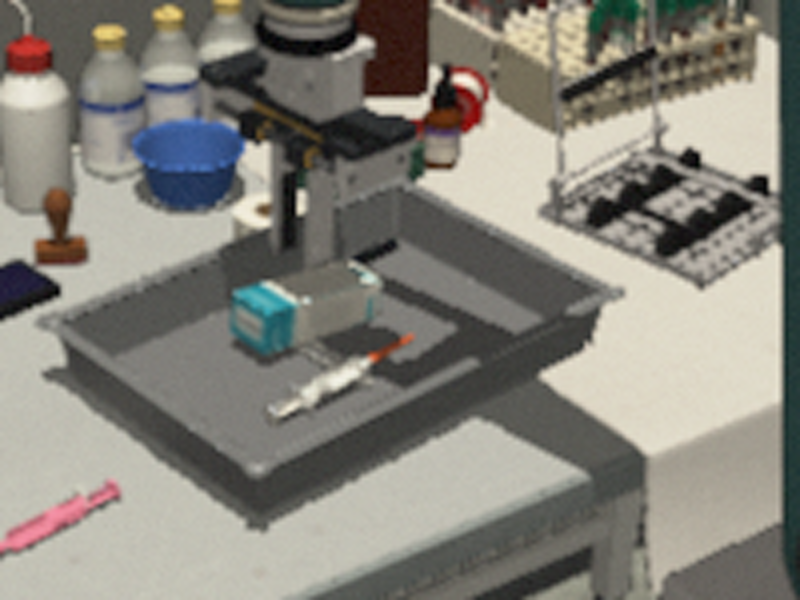

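```bash
python3 -c "
from h import *
np.set_printoptions(precision=4,suppress=True)
s=cams.snapshot('wrist');print(s['origin'],s['attitude']);save(s,'w5',(200,120,180,140),4.4)
o=robot.get_obs();print(o['tool_pos'],o['ee_rot'],o['width'],o['time'],o['qvel'],o['wrist_force'])
for p in [(240,146),(314,146)]: print(at(s,*p,.058))
M=rot(o['ee_rot'])
for sx in (-1,1):
  for y in (-.008,.008):
    print(px(s,o['tool_pos']+M@np.array([sx*o['width']/2,y,0])))
t=cams.snapshot('top');save(t,'t5',(230,180,100,100),6)
"
```

```text
[0.5144 0.2616 0.2531] [ 2.9147 -0.0234  0.1365]
[0.5294 0.1982 0.0333] [-3.1348 -0.0236  0.1354] 0.028335903414551184 5.4167 [-0.0001  0.0054  0.0053  0.0018  0.0005 -0.0005] [-0.9773  0.6236 -1.1115]
[0.4946 0.2485 0.058 ]
[0.5343 0.2539 0.058 ]
[267.5344 217.7708]
[267.837  241.5725]
[311.8454 217.8186]
[311.4367 241.6195]
```

View pics/w5.png

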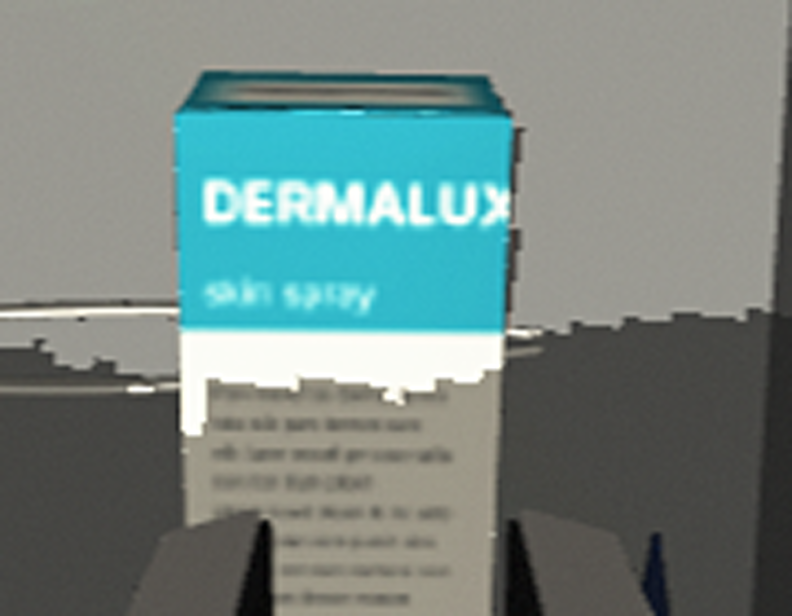

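View pics/t5.png

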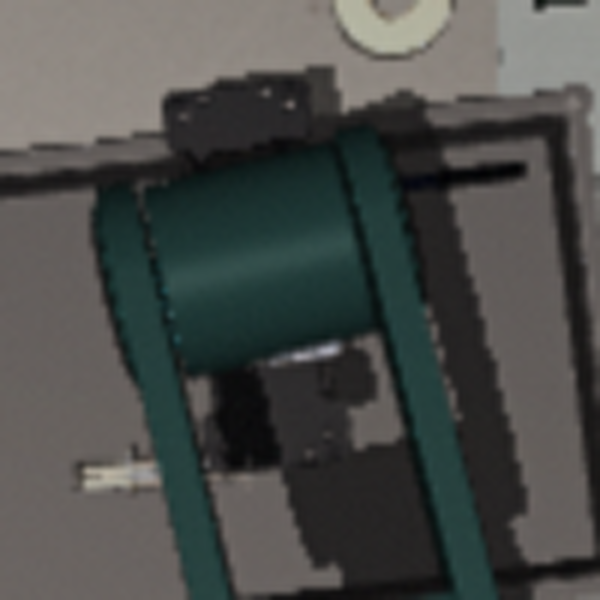

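```bash
python3 -c "
from h import *
np.set_printoptions(precision=4,suppress=True)
s=cams.snapshot('scene');save(s,'s5',(255,140,75,100),8)
o=robot.get_obs();M=rot(o['ee_rot']);print(o['tool_pos'])
for e in (0,.02,.03,.04,.05):
  for sx in (-.0142,.0142,-.0267,.0267): 
    q=px(s,o['tool_pos']+M@np.array([sx,-.008,-e]));print(e,sx,q,(q-[255,140])*8)
"
```

```text
[0.5291 0.1981 0.0329]
0 -0.0142 [285.3347 218.2003] [242.678  625.6025]
0 0.0142 [279.4084 214.4542] [195.2674 595.6332]
0 -0.0267 [287.987  219.8768] [263.8958 639.0147]
0 0.0267 [276.8429 212.8324] [174.743  582.6593]
0.02 -0.0142 [285.4833 212.7339] [243.8663 581.8711]
0.02 0.0142 [279.5167 209.0265] [196.1334 552.2116]
0.02 -0.0267 [288.1538 214.3933] [265.2307 595.1462]
0.02 0.0267 [276.934  207.4217] [175.4717 539.3732]
0.03 -0.0142 [285.5583 209.9736] [244.4664 559.7887]
0.03 0.0142 [279.5713 206.286 ] [196.5706 530.2881]
0.03 -0.0267 [288.2381 211.6242] [265.9048 572.9934]
0.03 0.0267 [276.9799 204.6899] [175.8395 517.5192]
0.04 -0.0142 [285.6338 207.195 ] [245.0704 537.5599]
0.04 0.0142 [279.6263 203.5276] [197.0107 508.221 ]
0.04 -0.0267 [288.3229 208.8366] [266.5834 550.6929]
0.04 0.0267 [277.0262 201.9403] [176.2098 495.5227]
0.05 -0.0142 [285.7098 204.3979] [245.6784 515.1833]
0.05 0.0142 [279.6817 200.7511] [197.4537 486.0088]
0.05 -0.0267 [288.4083 206.0304] [267.2666 528.2434]
0.05 0.0267 [277.0728 199.1728] [176.5825 473.3824]
```

View pics/s5.png

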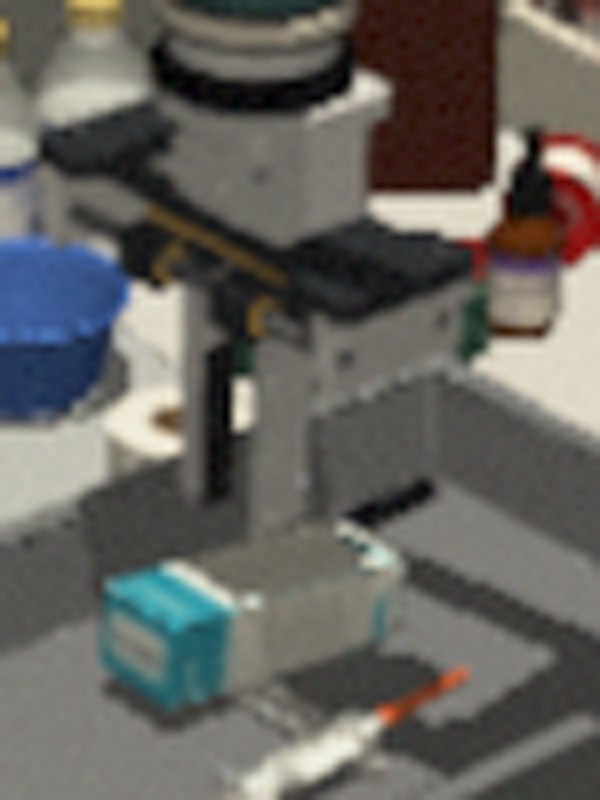

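The fingertips actually end about 35 mm above the reported TCP: both the wrist and scene views show them above the carton. I'll allow for that, and re-aim and descend in small steps.

>>> {"name": "jog_arm", "arguments": {"series": [{"x": -0.008,"y": 0.005,"z": 0.0,"rx": 0,"ry": -1.3,"rz": 0.3},{"x": 0,"y": 0,"z": 0,"rx": 0,"ry": 0,"rz": 0},{"x": 0,"y": 0,"z": 0,"rx": 0,"ry": 0,"rz": 0}], "claw": 0.62}}

```text
time: 5.77
tool_pos: [0.5208, 0.1913, 0.0325]
ee_rot: [-3.135, 0.003, 0.13]
wrist_force: [-0.1, 0.7, -0.3]
width: 0.0447
```

```bash
python3 -c "
from h import *
go([.522,.192,-.008],.129)
s=cams.snapshot('wrist');save(s,'w6',(200,120,180,140),4.4)"
```

```text
t 5.7667 tcp [0.5208 0.1913 0.0325] [-3.1351e+00  2.8000e-03  1.2990e-01] w 0.0447
tool shift [ 0.0014 -0.0002  0.0405]
turn [-0.37  0.16  0.05]
```

View pics/w6.png

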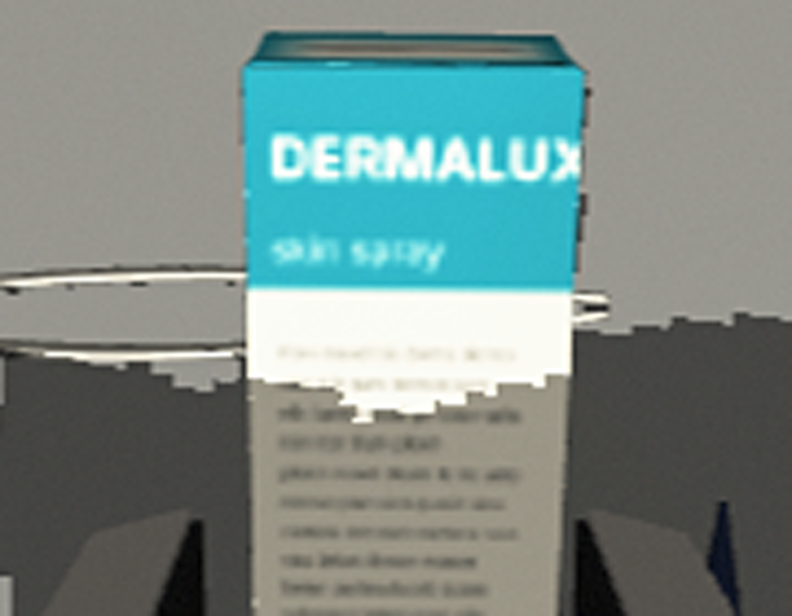

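>>> {"name": "jog_arm", "arguments": {"series": [{"x": 0.003,"y": 0,"z": 0.0,"rx": 0,"ry": 0,"rz": 0},{"x": 0,"y": 0,"z": 0.005,"rx": 0,"ry": 0,"rz": 0},{"x": 0,"y": 0,"z": 0.01,"rx": 0,"ry": 0,"rz": 0},{"x": 0,"y": 0,"z": 0.01,"rx": 0,"ry": 0,"rz": 0},{"x": 0,"y": 0,"z": 0.01,"rx": 0,"ry": 0,"rz": 0}], "claw": 0.62}}

```text
time: 6.23
tool_pos: [0.5263, 0.1924, -0.0029]
ee_rot: [-3.134, -0.003, 0.13]
wrist_force: [-0.6, 0.1, -0.6]
width: 0.0583
```

```bash
python3 -c "
from h import *
go([.522,.192,-.008],.129)
s=cams.snapshot('wrist');save(s,'w7',(200,120,180,140),4.4)
s=cams.snapshot('scene');save(s,'s7',(255,140,75,100),6)"
```

```text
t 6.2333 tcp [ 0.5263  0.1924 -0.0029] [-3.1345e+00 -2.7000e-03  1.2970e-01] w 0.0583
tool shift [-0.0043 -0.0001  0.0051]
turn [-0.41 -0.15  0.04]
```

View pics/w7.png

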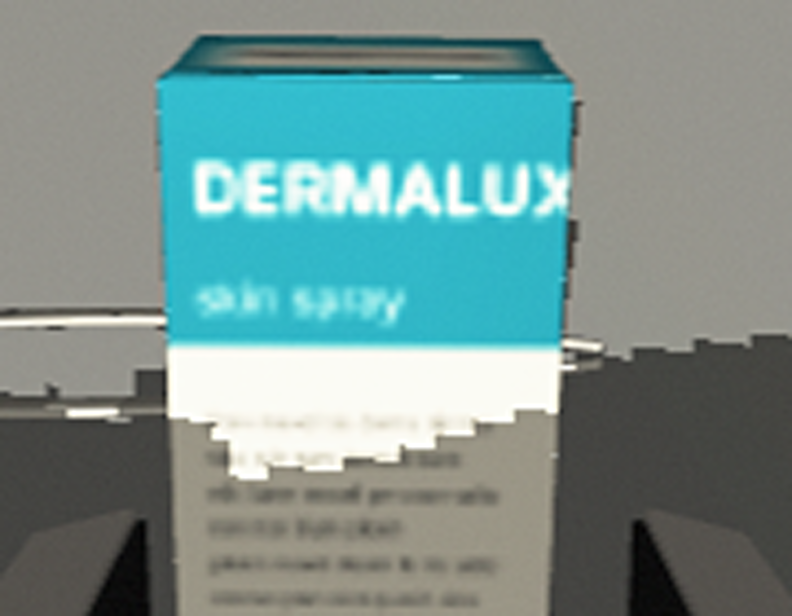

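View pics/s7.png

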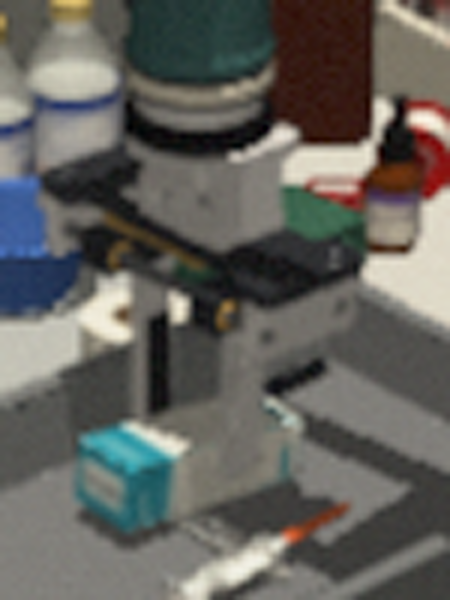

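>>> {"name": "jog_arm", "arguments": {"series": [{"x": -0.004,"y": 0,"z": 0.004,"rx": 0,"ry": 0,"rz": 0},{"x": 0,"y": 0,"z": 0.004,"rx": 0,"ry": 0,"rz": 0},{"x": 0,"y": 0,"z": 0.002,"rx": 0,"ry": 0,"rz": 0}], "claw": 0.62}}

```text
time: 6.58
tool_pos: [0.5191, 0.1914, -0.0166]
ee_rot: [-3.135, 0.004, 0.13]
wrist_force: [-0.6, -0.7, 0.2]
width: 0.0587
```

>>> {"name": "jog_arm", "arguments": {"series": [{"x": 0,"y": 0,"z": 0,"rx": 0,"ry": 0,"rz": 0},{"x": 0,"y": 0,"z": 0,"rx": 0,"ry": 0,"rz": 0},{"x": 0,"y": 0,"z": 0,"rx": 0,"ry": 0,"rz": 0},{"x": 0,"y": 0,"z": 0,"rx": 0,"ry": 0,"rz": 0}], "claw": 0.3}}

```text
time: 6.92
tool_pos: [0.5192, 0.1914, -0.0167]
ee_rot: [-3.135, 0.004, 0.13]
wrist_force: [-0.4, -0.2, -1.1]
width: 0.0424
```

>>> {"name": "jog_arm", "arguments": {"series": [{"x": 0,"y": 0,"z": -0.01,"rx": 0,"ry": 0,"rz": 0},{"x": 0,"y": 0,"z": -0.015,"rx": 0,"ry": 0,"rz": 0},{"x": 0,"y": 0,"z": -0.005,"rx": -3.5,"ry": 0,"rz": 0},{"x": 0,"y": 0.02,"z": 0,"rx": -3.5,"ry": 0,"rz": 0},{"x": 0,"y": 0.025,"z": 0,"rx": 0,"ry": 0,"rz": 0},{"x": 0,"y": 0.025,"z": 0,"rx": 0,"ry": 0,"rz": 0},{"x": 0,"y": 0.005,"z": 0,"rx": 0,"ry": 0,"rz": 0},{"x": 0,"y": 0,"z": 0,"rx": 0,"ry": 0,"rz": 0}], "claw": 0.3}}

```text
time: 7.58
tool_pos: [0.5307, 0.1165, 0.0286]
ee_rot: [3.022, -0.001, 0.131]
wrist_force: [0.3, -0.5, -1.3]
width: 0.0425
```

```bash
python3 -c "
from h import *
go([.529,.106,-.025],.129)
o=robot.get_obs();print(o['wrist_force'])
s=cams.snapshot('wrist');save(s,'w8')
s=cams.snapshot('scene');save(s,'s8',(210,140,200,150),4)"
```

```text
t 7.5833 tcp [0.5307 0.1165 0.0286] [ 3.0219e+00 -8.0000e-04  1.3110e-01] w 0.0425
tool shift [-0.0031  0.0037  0.0544]
turn [ 6.86 -0.05  0.12]
[ 0.26490093 -0.54612548 -1.27548535]
```

View pics/w8.png

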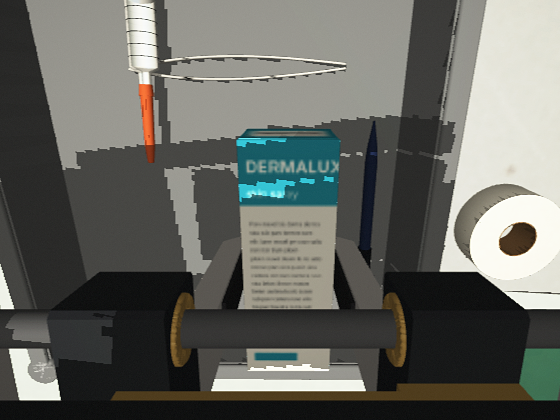

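View pics/s8.png

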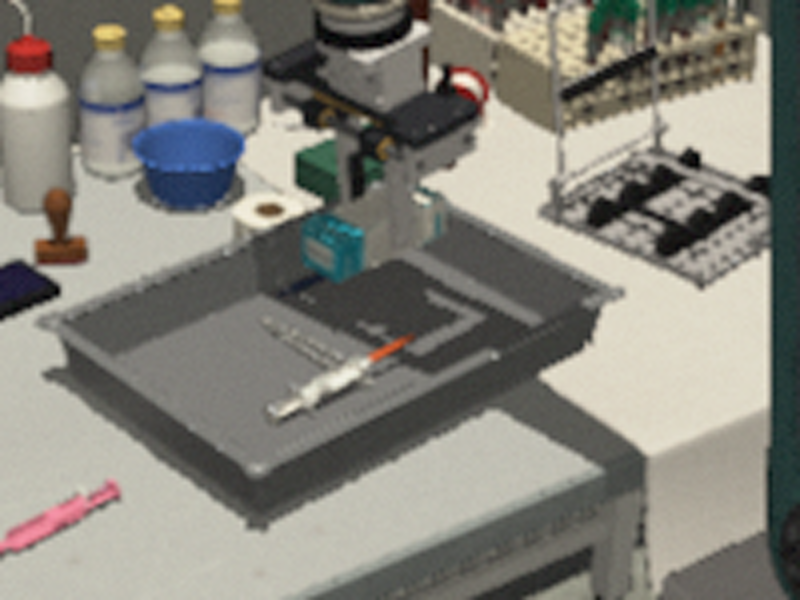

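>>> {"name": "jog_arm", "arguments": {"series": [{"x": -0.003,"y": 0.008,"z": 0.01,"rx": 0,"ry": 0,"rz": 0},{"x": 0,"y": 0,"z": 0.012,"rx": 0,"ry": 0,"rz": 0},{"x": 0,"y": 0,"z": 0.01,"rx": 0,"ry": 0,"rz": 0},{"x": 0,"y": 0,"z": 0.005,"rx": 0,"ry": 0,"rz": 0},{"x": 0,"y": 0,"z": 0,"rx": 0,"ry": 0,"rz": 0}], "claw": 0.3}}

```text
time: 8.1
tool_pos: [0.5273, 0.1063, -0.0126]
ee_rot: [3.024, 0.002, 0.135]
wrist_force: [-0.7, 0.1, -0.5]
width: 0.0424
```

```bash
python3 -c "
from h import *
go([.529,.1,-.025],.129)
s=cams.snapshot('wrist');save(s,'w9')
s=cams.snapshot('scene');save(s,'s9',(270,160,90,70),6)"
```

```text
t 8.1 tcp [ 0.5273  0.1063 -0.0126] [3.024e+00 2.200e-03 1.348e-01] w 0.0424
tool shift [0.0008 0.005  0.013 ]
turn [6.74 0.11 0.34]
```

View pics/w9.png

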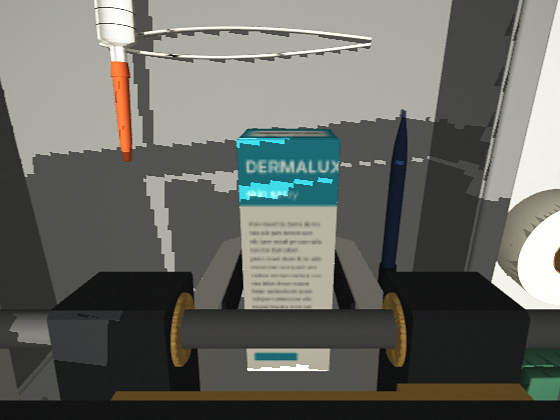

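View pics/s9.png

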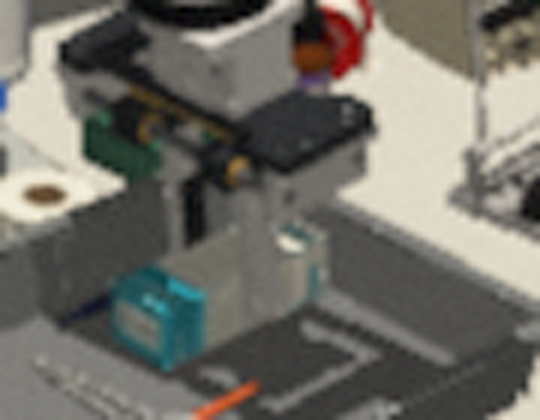

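>>> {"name": "jog_arm", "arguments": {"series": [{"x": 0,"y": 0.003,"z": 0.003,"rx": 0,"ry": 0,"rz": 0},{"x": 0,"y": 0,"z": 0.003,"rx": 0,"ry": 0,"rz": 0},{"x": 0,"y": 0,"z": 0.002,"rx": 0,"ry": 0,"rz": 0},{"x": 0,"y": 0,"z": 0,"rx": 0,"ry": 0,"rz": 0}], "claw": 0.3}}

```text
time: 8.53
tool_pos: [0.5299, 0.1028, -0.0187]
ee_rot: [3.024, -0.002, 0.136]
wrist_force: [0.7, 1.1, -1.4]
width: 0.0422
```

>>> {"name": "jog_arm", "arguments": {"series": [{"x": 0,"y": 0,"z": 0.003,"rx": 0,"ry": 0,"rz": 0},{"x": 0,"y": 0,"z": 0.002,"rx": 0,"ry": 0,"rz": 0},{"x": 0,"y": 0,"z": 0,"rx": 0,"ry": 0,"rz": 0}], "claw": 0.3}}

```text
time: 8.78
tool_pos: [0.531, 0.1023, -0.0224]
ee_rot: [3.024, -0.004, 0.136]
wrist_force: [0.1, -0.2, -1.5]
width: 0.0423
```

>>> {"name": "jog_arm", "arguments": {"series": [{"x": -0.001,"y": 0,"z": 0.002,"rx": 0,"ry": 0,"rz": 0},{"x": 0,"y": 0,"z": 0.002,"rx": 0,"ry": 0,"rz": 0},{"x": 0,"y": 0,"z": 0,"rx": 0,"ry": 0,"rz": 0}], "claw": 0.3}}

```text
time: 9.03
tool_pos: [0.5316, 0.1025, -0.0219]
ee_rot: [3.025, -0.008, 0.135]
wrist_force: [0.6, 0.2, -0.6]
width: 0.0421
```

```bash
python3 -c "
from h import *
go([.529,.1,-.025],.129)
s=cams.snapshot('scene');save(s,'s10',(270,160,90,70),8)"
```

```text
t 9.0333 tcp [ 0.5316  0.1025 -0.0219] [ 3.025  -0.0078  0.1352] w 0.0421
tool shift [-0.0029  0.0017  0.0033]
turn [ 6.68 -0.47  0.33]
```

View pics/s10.png

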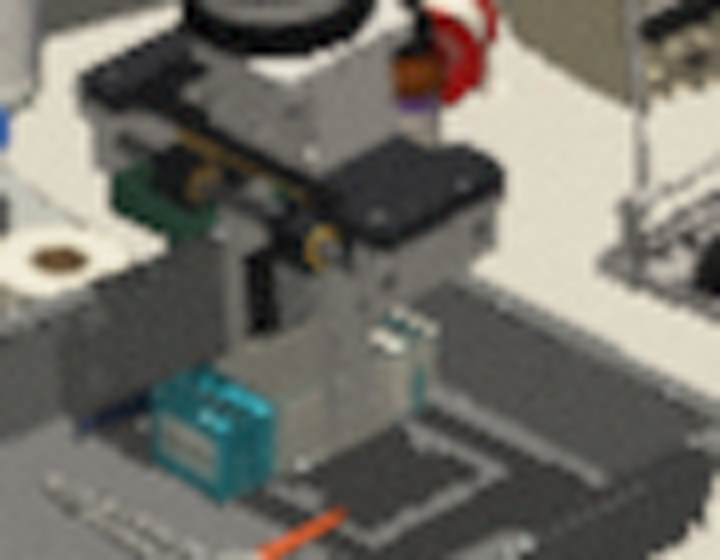

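>>> {"name": "jog_arm", "arguments": {"series": [{"x": 0,"y": 0,"z": 0,"rx": 0,"ry": 0,"rz": 0},{"x": 0,"y": 0,"z": 0,"rx": 0,"ry": 0,"rz": 0},{"x": 0,"y": 0,"z": 0,"rx": 0,"ry": 0,"rz": 0},{"x": 0,"y": 0,"z": 0,"rx": 0,"ry": 0,"rz": 0}], "claw": 0.55}}

```text
time: 9.42
tool_pos: [0.5324, 0.1024, -0.0223]
ee_rot: [3.025, -0.01, 0.136]
wrist_force: [-0.7, 0.0, -0.2]
width: 0.0519
```

>>> {"name": "jog_arm", "arguments": {"series": [{"x": 0,"y": 0,"z": -0.01,"rx": 0,"ry": 0,"rz": 0},{"x": 0,"y": 0,"z": -0.02,"rx": 0,"ry": 0,"rz": 0},{"x": 0,"y": 0,"z": -0.03,"rx": 0,"ry": 0,"rz": 0},{"x": 0,"y": -0.02,"z": -0.03,"rx": 3.4,"ry": 0,"rz": 0},{"x": -0.02,"y": -0.03,"z": -0.02,"rx": 3.4,"ry": 0,"rz": 0},{"x": -0.02,"y": -0.03,"z": -0.01,"rx": 0,"ry": 0,"rz": 0},{"x": -0.02,"y": -0.03,"z": 0,"rx": 0,"ry": 0,"rz": 0},{"x": -0.02,"y": -0.03,"z": 0,"rx": 0,"ry": 0,"rz": 0},{"x": 0,"y": 0,"z": 0,"rx": 0,"ry": 0,"rz": 0}], "claw": 0.55}}

```text
time: 10.17
tool_pos: [0.4295, 0.2464, 0.1033]
ee_rot: [-3.13, -0.011, 0.13]
wrist_force: [-0.3, 1.0, 0.3]
width: 0.0517
```

```bash
python3 -c "
from h import *
import pickle
go([.436,.2185,.0],.105)
s=cams.snapshot('wrist');save(s,'w11');pickle.dump(s,open('w11.pkl','wb'))
s=cams.snapshot('scene');save(s,'s11',(210,140,200,150),4)"
```

```text
t 10.1667 tcp [0.4295 0.2464 0.1033] [-3.1305 -0.0113  0.1301] w 0.0517
tool shift [0.0016 0.0296 0.103 ]
turn [-0.64 -0.64  1.44]
```

View pics/w11.png

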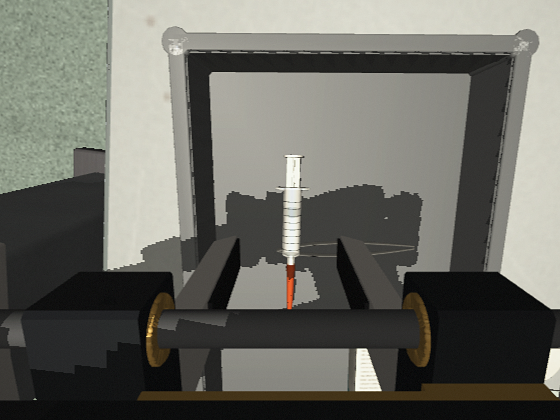

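View pics/s11.png

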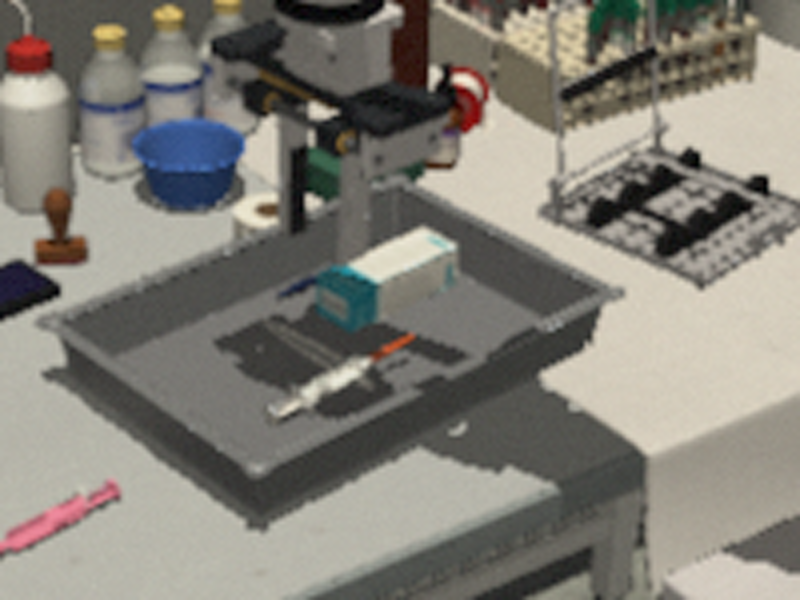

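The carton now lies flat at the -y end. Next I'll grip the syringe's barrel just clear of the forceps.

>>> {"name": "jog_arm", "arguments": {"series": [{"x": 0.003,"y": 0.01,"z": 0.03,"rx": 0,"ry": -0.6,"rz": 0.8},{"x": 0,"y": 0.006,"z": 0.03,"rx": 0,"ry": 0,"rz": 0.6},{"x": 0,"y": 0,"z": 0.02,"rx": 0,"ry": 0,"rz": 0},{"x": 0,"y": 0,"z": 0,"rx": 0,"ry": 0,"rz": 0}], "claw": 0.4}}

```text
time: 10.6
tool_pos: [0.4435, 0.2258, 0.0237]
ee_rot: [-3.134, -0.011, 0.1]
wrist_force: [-0.6, -0.9, 0.1]
width: 0.0378
```

```bash
python3 -c "
from h import *
import pickle
go([.4344,.232,-.022],.105)
s=cams.snapshot('wrist');save(s,'w12')"
```

```text
t 10.6 tcp [0.4435 0.2258 0.0237] [-3.1344 -0.0108  0.1003] w 0.0378
tool shift [-0.009  -0.0067  0.0457]
turn [-0.41 -0.62 -0.27]
```

View pics/w12.png

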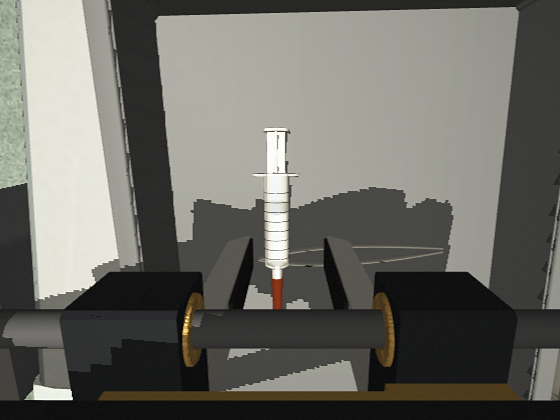

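>>> {"name": "jog_arm", "arguments": {"series": [{"x": -0.008,"y": -0.007,"z": 0.01,"rx": 0,"ry": -0.6,"rz": 0},{"x": 0,"y": 0,"z": 0.01,"rx": 0,"ry": 0,"rz": 0},{"x": 0,"y": 0,"z": 0.009,"rx": 0,"ry": 0,"rz": 0},{"x": 0,"y": 0,"z": 0,"rx": 0,"ry": 0,"rz": 0}], "claw": 0.4}}

```text
time: 10.98
tool_pos: [0.4396, 0.2328, -0.0019]
ee_rot: [-3.133, -0.008, 0.097]
wrist_force: [0.0, -0.3, -0.2]
width: 0.0375
```

```bash
python3 -c "
from h import *
import pickle
go([.4344,.232,-.022],.105)
s=cams.snapshot('wrist');save(s,'w13',(200,100,180,190),4)
s=cams.snapshot('scene');save(s,'s13',(250,180,90,80),7)"
```

```text
t 10.9833 tcp [ 0.4396  0.2328 -0.0019] [-3.1327 -0.0078  0.0974] w 0.0375
tool shift [-0.0054  0.0004  0.02  ]
turn [-0.51 -0.45 -0.43]
```

View pics/w13.png

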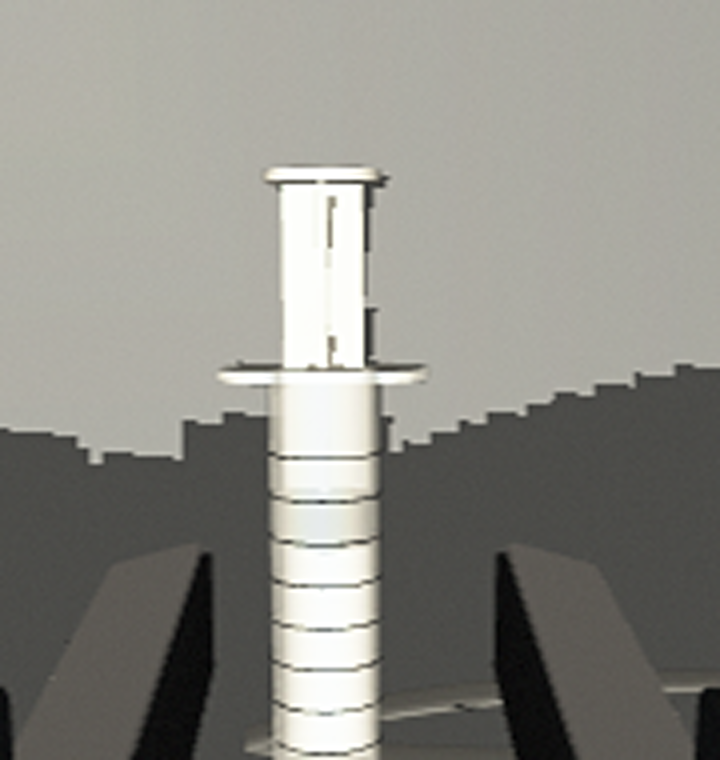

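View pics/s13.png

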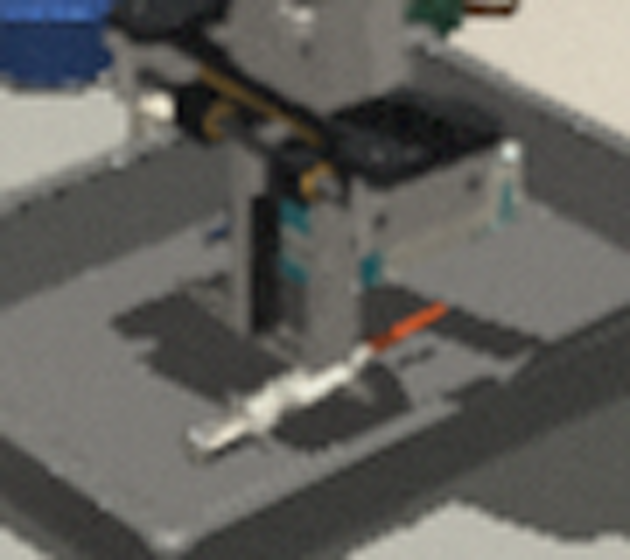

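>>> {"name": "jog_arm", "arguments": {"series": [{"x": -0.004,"y": 0,"z": 0.006,"rx": 0,"ry": -0.4,"rz": -0.3},{"x": 0,"y": 0,"z": 0.006,"rx": 0,"ry": 0,"rz": 0},{"x": 0,"y": 0,"z": 0.003,"rx": 0,"ry": 0,"rz": 0},{"x": 0,"y": 0,"z": 0,"rx": 0,"ry": 0,"rz": 0}], "claw": 0.4}}

```text
time: 11.42
tool_pos: [0.4381, 0.2338, -0.0145]
ee_rot: [-3.131, -0.007, 0.104]
wrist_force: [0.2, 0.2, 0.2]
width: 0.0375
```

```bash
python3 -c "
from h import *
import pickle
go([.4344,.232,-.022],.105)
s=cams.snapshot('wrist');save(s,'w14',(200,100,180,190),4)
s=cams.snapshot('scene');save(s,'s14',(250,180,90,80),7)"
```

```text
t 11.4167 tcp [ 0.4381  0.2338 -0.0145] [-3.1309 -0.0072  0.1039] w 0.0375
tool shift [-0.0039  0.0015  0.0074]
turn [-0.61 -0.41 -0.06]
```

View pics/w14.png

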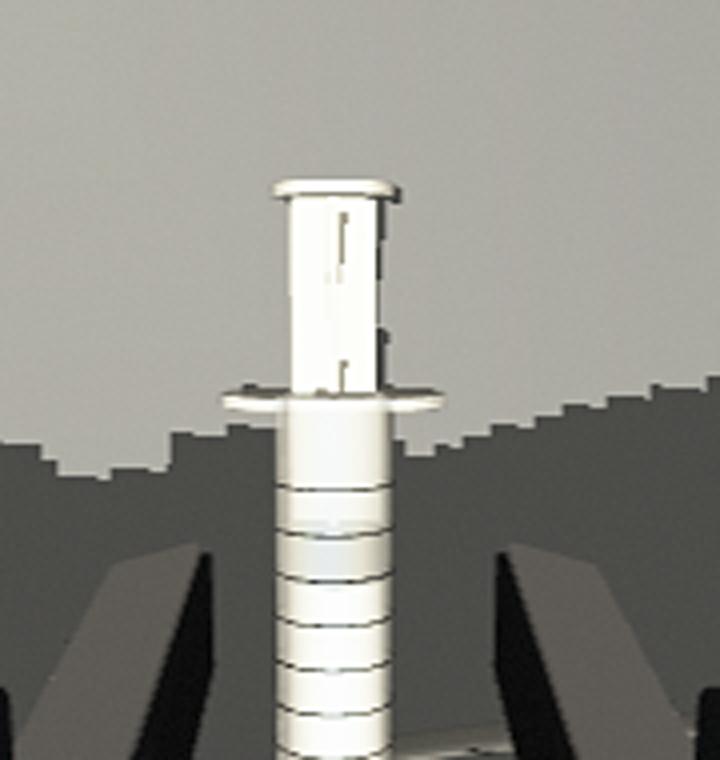

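View pics/s14.png

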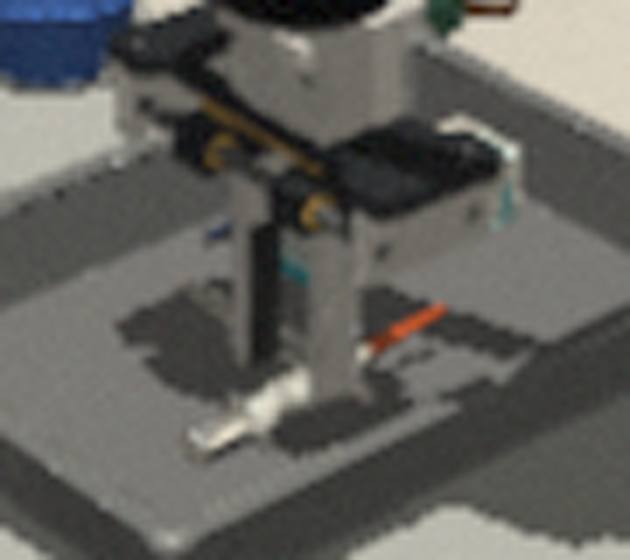

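>>> {"name": "jog_arm", "arguments": {"series": [{"x": -0.005,"y": 0,"z": 0.003,"rx": -0.5,"ry": -0.4,"rz": 0},{"x": 0,"y": 0,"z": 0.003,"rx": 0,"ry": 0,"rz": 0},{"x": 0,"y": 0,"z": 0,"rx": 0,"ry": 0,"rz": 0}], "claw": 0.4}}

```text
time: 11.77
tool_pos: [0.4336, 0.2336, -0.0199]
ee_rot: [-3.14, -0.002, 0.104]
wrist_force: [0.7, -0.4, 0.3]
width: 0.0373
```

>>> {"name": "jog_arm", "arguments": {"series": [{"x": 0,"y": 0,"z": 0,"rx": 0,"ry": 0,"rz": 0},{"x": 0,"y": 0,"z": 0,"rx": 0,"ry": 0,"rz": 0},{"x": 0,"y": 0,"z": 0,"rx": 0,"ry": 0,"rz": 0},{"x": 0,"y": 0,"z": 0,"rx": 0,"ry": 0,"rz": 0},{"x": 0,"y": 0,"z": 0,"rx": 0,"ry": 0,"rz": 0}], "claw": 0.1}}

```text
time: 12.18
tool_pos: [0.4336, 0.2338, -0.0199]
ee_rot: [-3.14, -0.002, 0.104]
wrist_force: [-0.4, -0.1, -0.3]
width: 0.0151
```

>>> {"name": "jog_arm", "arguments": {"series": [{"x": 0,"y": 0,"z": -0.015,"rx": 0,"ry": 0,"rz": 0},{"x": 0,"y": 0,"z": -0.02,"rx": 0,"ry": 0,"rz": 0},{"x": 0,"y": -0.02,"z": -0.015,"rx": 0,"ry": 0,"rz": 0},{"x": 0,"y": -0.025,"z": -0.005,"rx": 0,"ry": 0,"rz": -6.5},{"x": 0,"y": -0.02,"z": 0,"rx": 0,"ry": 0,"rz": -6.5},{"x": 0,"y": 0,"z": 0,"rx": 0,"ry": 0,"rz": -6.5},{"x": 0,"y": 0,"z": 0,"rx": 0,"ry": 0,"rz": -6.5},{"x": 0,"y": 0,"z": 0,"rx": 0,"ry": 0,"rz": -6.5},{"x": 0,"y": 0,"z": 0,"rx": 0,"ry": 0,"rz": -6.5},{"x": 0,"y": 0,"z": 0,"rx": 0,"ry": 0,"rz": -6.5},{"x": 0,"y": 0,"z": 0,"rx": 0,"ry": 0,"rz": -6.5},{"x": 0,"y": 0,"z": 0,"rx": 0,"ry": 0,"rz": -6.5}], "claw": 0.1}}

```text
time: 13.18
tool_pos: [0.4244, 0.3015, 0.0384]
ee_rot: [3.141, -0.004, 1.172]
wrist_force: [-0.2, -1.3, 0.7]
width: 0.0152
```

```bash
python3 -c "
from h import *
go([.451,.3145,.02],1.69)
s=cams.snapshot('wrist');save(s,'w15')"
```

```text
t 13.1833 tcp [0.4244 0.3015 0.0384] [ 3.141  -0.004   1.1722] w 0.0152
tool shift [0.0222 0.0195 0.0185]
turn [  0.09  -0.22 -29.67]
```

View pics/w15.png

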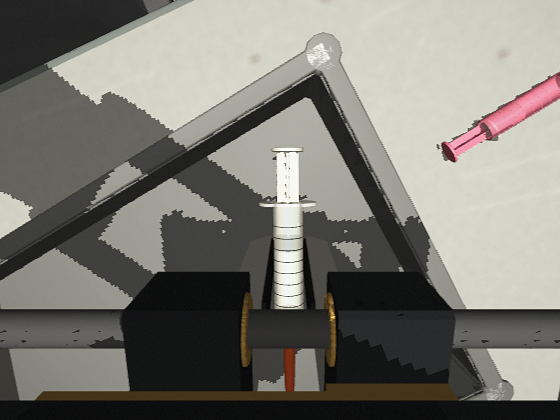

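>>> {"name": "jog_arm", "arguments": {"series": [{"x": 0.006,"y": 0.006,"z": 0,"rx": 0,"ry": 0,"rz": -6.5},{"x": 0.006,"y": 0.006,"z": 0,"rx": 0,"ry": 0,"rz": -6.5},{"x": 0.005,"y": 0.006,"z": 0,"rx": 0,"ry": 0,"rz": -6.5},{"x": 0,"y": 0.006,"z": 0,"rx": 0,"ry": 0,"rz": -6.5},{"x": 0,"y": 0,"z": 0,"rx": 3,"ry": 0,"rz": -2},{"x": 0,"y": 0,"z": 0,"rx": 3,"ry": 0,"rz": 0},{"x": 0,"y": 0,"z": 0,"rx": 0,"ry": 0,"rz": 0}], "claw": 0.1}}

```text
time: 13.82
tool_pos: [0.4526, 0.3129, 0.0387]
ee_rot: [-3.035, -0.004, 1.674]
wrist_force: [0.4, -0.8, -0.5]
width: 0.0151
```

```bash
python3 -c "
from h import *
go([.451,.3145,-.02],1.69)
s=cams.snapshot('wrist');save(s,'w16')
s=cams.snapshot('scene');save(s,'s16',(210,140,180,130),4)"
```

```text
t 13.8167 tcp [0.4526 0.3129 0.0387] [-3.0355 -0.0041  1.6735] w 0.0151
tool shift [0.0015 0.0048 0.0585]
turn [-6.08 -0.29 -0.93]
```

View pics/w16.png

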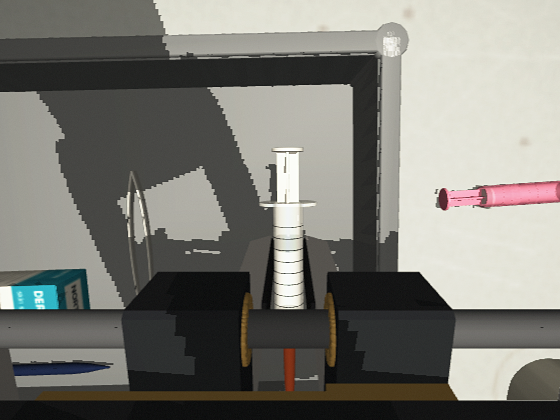

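View pics/s16.png

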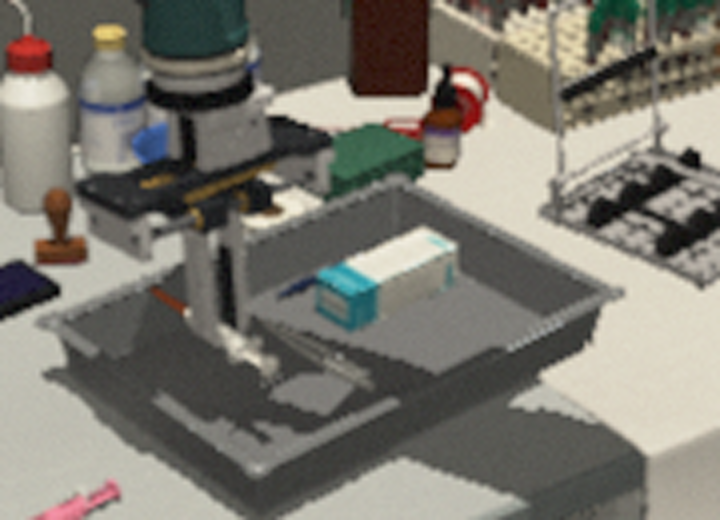

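>>> {"name": "jog_arm", "arguments": {"series": [{"x": 0.001,"y": 0.002,"z": 0.015,"rx": 0,"ry": 0,"rz": -0.9},{"x": 0,"y": 0.002,"z": 0.016,"rx": 0,"ry": 0,"rz": 0},{"x": 0,"y": 0.001,"z": 0.012,"rx": 0,"ry": 0,"rz": 0},{"x": 0,"y": 0,"z": 0.006,"rx": 0,"ry": 0,"rz": 0},{"x": 0,"y": 0,"z": 0,"rx": 0,"ry": 0,"rz": 0}], "claw": 0.1}}

```text
time: 14.33
tool_pos: [0.45, 0.3148, -0.0102]
ee_rot: [-3.044, -0.007, 1.687]
wrist_force: [-0.1, -0.6, -0.8]
width: 0.0154
```

```bash
python3 -c "
from h import *
go([.451,.3145,-.023],1.69)
s=cams.snapshot('scene');save(s,'s17',(240,180,80,70),8)"
```

```text
t 14.3333 tcp [ 0.45    0.3148 -0.0102] [-3.044  -0.0066  1.6869] w 0.0154
tool shift [-0.0005  0.0022  0.0127]
turn [-5.59 -0.39 -0.16]
```

View pics/s17.png

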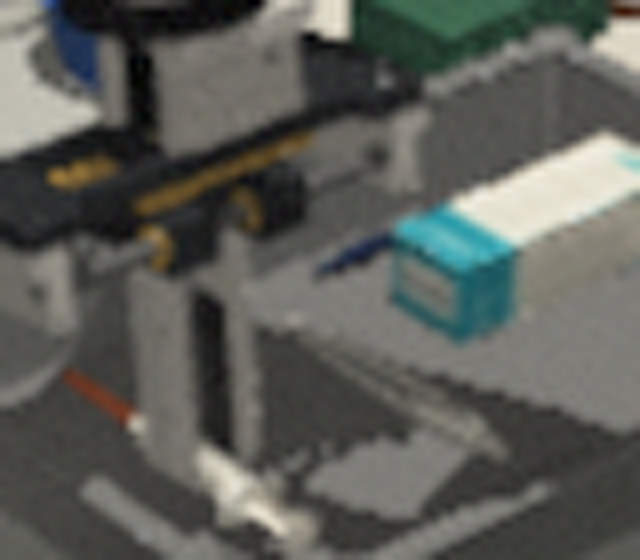

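>>> {"name": "jog_arm", "arguments": {"series": [{"x": 0,"y": 0.001,"z": 0.005,"rx": 0,"ry": 0,"rz": 0},{"x": 0,"y": 0.001,"z": 0.004,"rx": 0,"ry": 0,"rz": 0},{"x": 0,"y": 0,"z": 0.003,"rx": 0,"ry": 0,"rz": 0},{"x": 0,"y": 0,"z": 0,"rx": 0,"ry": 0,"rz": 0}], "claw": 0.1}}

```text
time: 14.72
tool_pos: [0.4522, 0.3162, -0.0199]
ee_rot: [-3.05, -0.009, 1.687]
wrist_force: [-0.8, 0.6, -0.4]
width: 0.0154
```

>>> {"name": "jog_arm", "arguments": {"series": [{"x": 0,"y": 0,"z": 0.003,"rx": 0,"ry": 0,"rz": 0},{"x": 0,"y": 0,"z": 0.002,"rx": 0,"ry": 0,"rz": 0},{"x": 0,"y": 0,"z": 0,"rx": 0,"ry": 0,"rz": 0}], "claw": 0.1}}

```text
time: 14.97
tool_pos: [0.4525, 0.3166, -0.0245]
ee_rot: [-3.051, -0.009, 1.687]
wrist_force: [0.5, 0.7, 0.3]
width: 0.0154
```

>>> {"name": "jog_arm", "arguments": {"series": [{"x": 0,"y": 0,"z": 0,"rx": 0,"ry": 0,"rz": 0},{"x": 0,"y": 0,"z": 0,"rx": 0,"ry": 0,"rz": 0},{"x": 0,"y": 0,"z": 0,"rx": 0,"ry": 0,"rz": 0}], "claw": 0.28}}

```text
time: 15.22
tool_pos: [0.4528, 0.3166, -0.0244]
ee_rot: [-3.052, -0.009, 1.686]
wrist_force: [0.2, -0.4, 0.1]
width: 0.0262
```

>>> {"name": "jog_arm", "arguments": {"series": [{"x": 0,"y": 0,"z": -0.01,"rx": 0,"ry": 0,"rz": 0},{"x": 0,"y": 0,"z": -0.02,"rx": 0,"ry": 0,"rz": 0},{"x": 0,"y": 0,"z": -0.03,"rx": 0,"ry": 0,"rz": 0},{"x": 0,"y": 0,"z": -0.03,"rx": -3,"ry": 0,"rz": 0},{"x": 0,"y": 0,"z": -0.03,"rx": -2.5,"ry": 0,"rz": 0},{"x": -0.02,"y": 0,"z": -0.02,"rx": 0,"ry": 0,"rz": 0},{"x": -0.03,"y": 0,"z": -0.01,"rx": 0,"ry": 0,"rz": 0},{"x": -0.03,"y": 0,"z": 0,"rx": 0,"ry": 0,"rz": 0},{"x": 0,"y": 0,"z": 0,"rx": 0,"ry": 0,"rz": 0}], "claw": 0.4}}

```text
time: 15.97
tool_pos: [0.4726, 0.2356, 0.1387]
ee_rot: [3.126, -0.009, 1.691]
wrist_force: [0.2, 0.6, -1.1]
width: 0.0377
```

```bash
python3 -c "
from h import *
import pickle
go([.488,.209,-.02],1.69)
s=cams.snapshot('wrist');save(s,'w18');pickle.dump(s,open('w18.pkl','wb'))
s=cams.snapshot('scene');save(s,'s18',(220,160,160,115),5);pickle.dump(s,open('s18.pkl','wb'))"
```

```text
t 15.9667 tcp [0.4726 0.2356 0.1387] [ 3.1256 -0.0088  1.6908] w 0.0377
tool shift [-0.0296  0.0096  0.1586]
turn [ 0.92 -0.5   0.04]
```

View pics/w18.png

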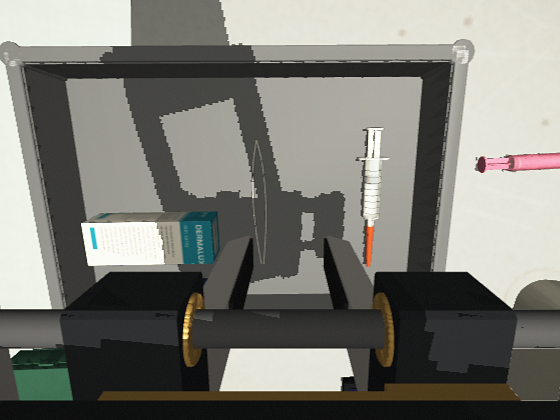

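View pics/s18.png

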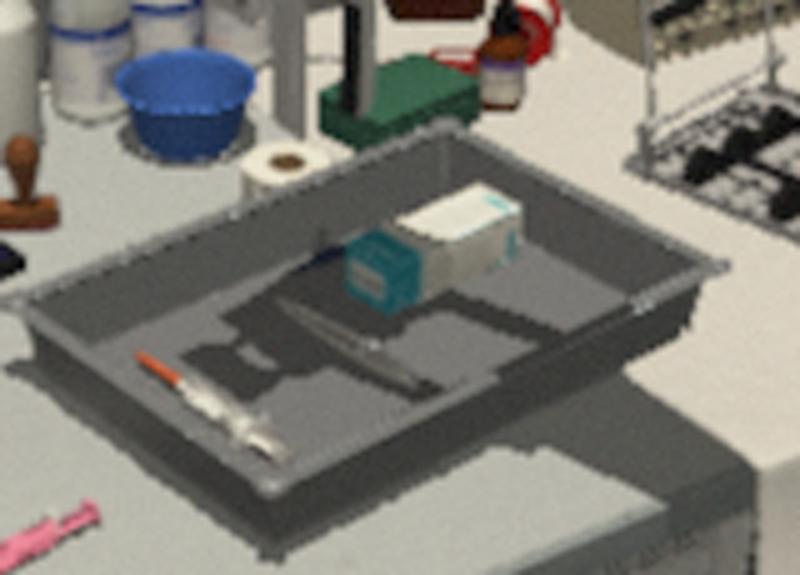

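```bash
python3 -c "
from h import *
import pickle
np.set_printoptions(precision=4,suppress=True)
s=pickle.load(open('w18.pkl','rb'));save(s,'w18c',(225,125,70,150),5)
a=at(s,257,141,.014);b=at(s,264,263,.014);print(a,b,(a+b)/2,np.linalg.norm(a-b),np.degrees(np.arctan2(*(b-a)[1::-1])))
a=at(s,374,127,.016);b=at(s,369,266,.016);print(a,b,(a+b)/2,np.linalg.norm(a-b),np.degrees(np.arctan2(*(b-a)[1::-1])))
"
```

```text
[0.426  0.2009 0.014 ] [0.5489 0.2205 0.014 ] [0.4874 0.2107 0.014 ] 0.12448331208058892 9.039751436443524
[0.3998 0.3086 0.016 ] [0.5386 0.3287 0.016 ] [0.4692 0.3187 0.016 ] 0.14030248315706123 8.242357060751937
```

View pics/w18c.png

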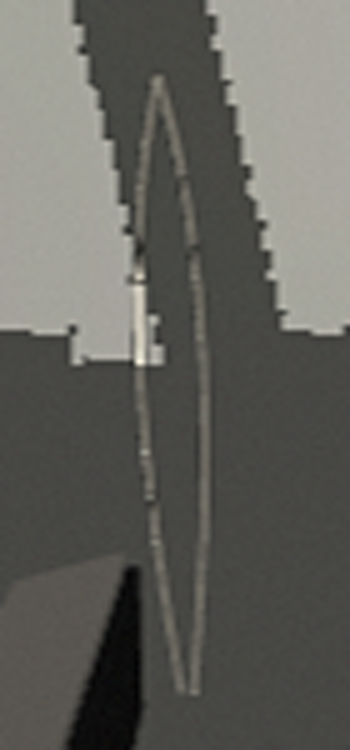

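>>> {"name": "jog_arm", "arguments": {"series": [{"x": -0.01,"y": 0.005,"z": 0.02,"rx": 0.9,"ry": -0.5,"rz": -1},{"x": -0.01,"y": 0.005,"z": 0.03,"rx": 0,"ry": 0,"rz": -1},{"x": -0.006,"y": 0.001,"z": 0.03,"rx": 0,"ry": 0,"rz": 0},{"x": 0,"y": 0,"z": 0.03,"rx": 0,"ry": 0,"rz": 0},{"x": 0,"y": 0,"z": 0,"rx": 0,"ry": 0,"rz": 0}], "claw": 0.36}}

```text
time: 16.48
tool_pos: [0.4889, 0.2206, 0.0277]
ee_rot: [3.136, -0.008, 1.734]
wrist_force: [-2.2, -0.3, -1.1]
width: 0.0339
```

```bash
python3 -c "
from h import *
import pickle
go([.4874,.2105,-.02],1.728)
s=cams.snapshot('wrist');save(s,'w19',(180,100,220,180),3.6);pickle.dump(s,open('w19.pkl','wb'))"
```

```text
t 16.4833 tcp [0.4889 0.2206 0.0277] [ 3.1356 -0.0078  1.7335] w 0.0339
tool shift [-0.0101 -0.0034  0.0476]
turn [ 0.34 -0.45  0.32]
```

View pics/w19.png

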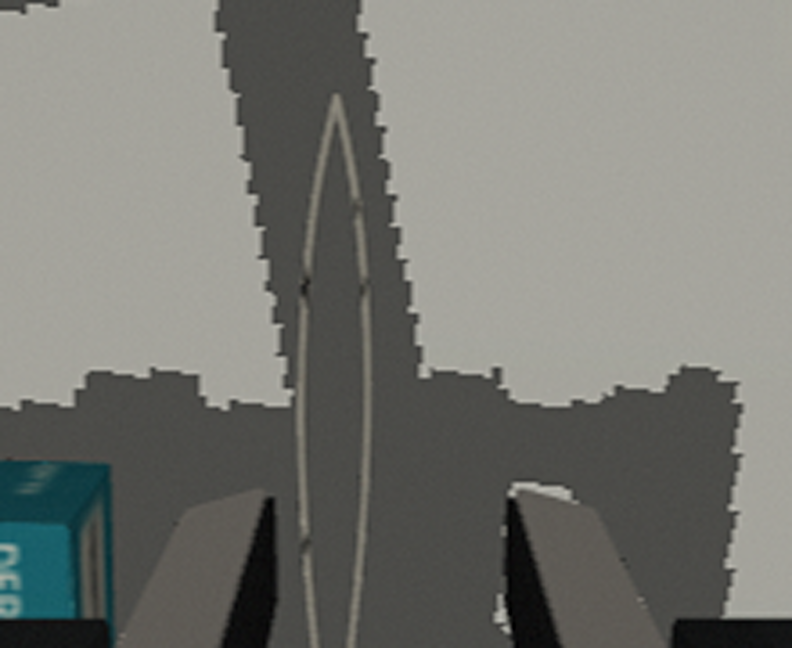

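>>> {"name": "jog_arm", "arguments": {"series": [{"x": -0.008,"y": -0.003,"z": 0.005,"rx": 0.3,"ry": -0.4,"rz": 0.3},{"x": 0,"y": 0,"z": 0.015,"rx": 0,"ry": 0,"rz": 0},{"x": 0,"y": 0,"z": 0.012,"rx": 0,"ry": 0,"rz": 0},{"x": 0,"y": 0,"z": 0,"rx": 0,"ry": 0,"rz": 0}], "claw": 0.36}}

```text
time: 16.87
tool_pos: [0.4928, 0.2156, 0.0038]
ee_rot: [3.128, -0.002, 1.731]
wrist_force: [-0.2, -0.1, 0.6]
width: 0.0338
```

```bash
python3 -c "
from h import *
import pickle
go([.4874,.2105,-.024],1.728)
print(robot.get_obs()['wrist_force'])
s=cams.snapshot('wrist');save(s,'w20',(180,100,220,180),3.6);pickle.dump(s,open('w20.pkl','wb'))"
```

```text
t 16.8667 tcp [0.4928 0.2156 0.0038] [ 3.1282e+00 -2.0000e-03  1.7313e+00] w 0.0338
tool shift [-0.0042 -0.0065  0.0277]
turn [ 0.77 -0.12  0.19]
[-0.21423771 -0.07415408  0.55629256]
```

View pics/w20.png

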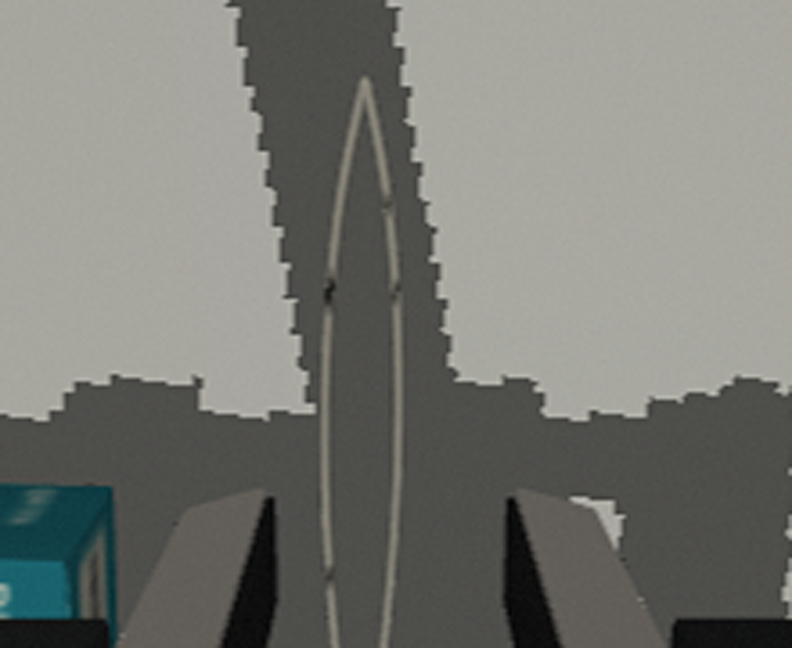

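>>> {"name": "jog_arm", "arguments": {"series": [{"x": -0.004,"y": -0.006,"z": 0.006,"rx": 0.7,"ry": 0,"rz": 0},{"x": 0,"y": 0,"z": 0.009,"rx": 0,"ry": 0,"rz": 0},{"x": 0,"y": 0,"z": 0.006,"rx": 0,"ry": 0,"rz": 0},{"x": 0,"y": 0,"z": 0,"rx": 0,"ry": 0,"rz": 0}], "claw": 0.3}}

```text
time: 17.25
tool_pos: [0.4911, 0.2117, -0.0133]
ee_rot: [3.132, -0.003, 1.732]
wrist_force: [0.5, 0.3, -0.8]
width: 0.028
```

```bash
python3 -c "
from h import *
import pickle
go([.4874,.2105,-.026],1.728)
s=cams.snapshot('wrist');save(s,'w21',(180,100,220,180),3.6)
s=cams.snapshot('scene');save(s,'s21',(250,180,80,70),8)"
```

```text
t 17.25 tcp [ 0.4911  0.2117 -0.0133] [ 3.132  -0.0033  1.7317] w 0.028
tool shift [-0.0006 -0.0039  0.0127]
turn [ 0.55 -0.19  0.21]
```

View pics/w21.png

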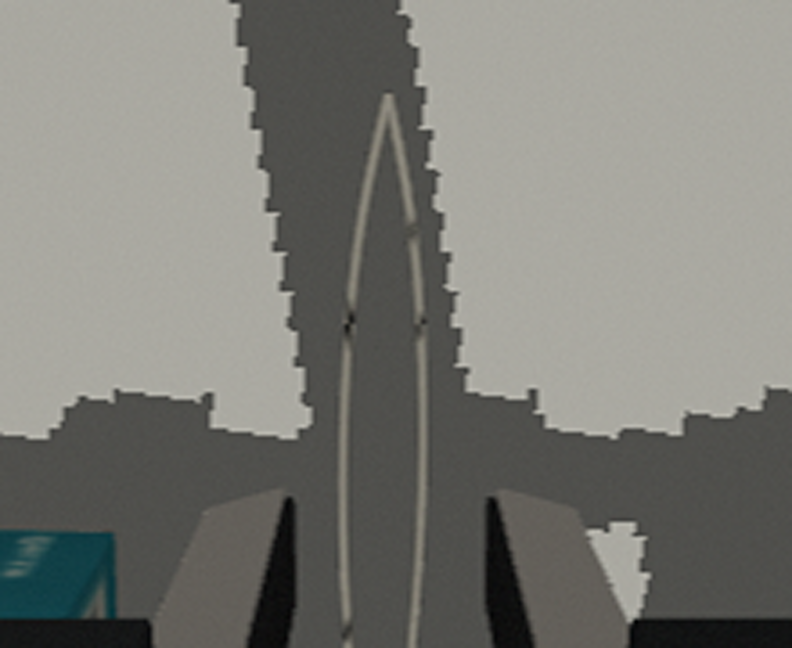

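View pics/s21.png

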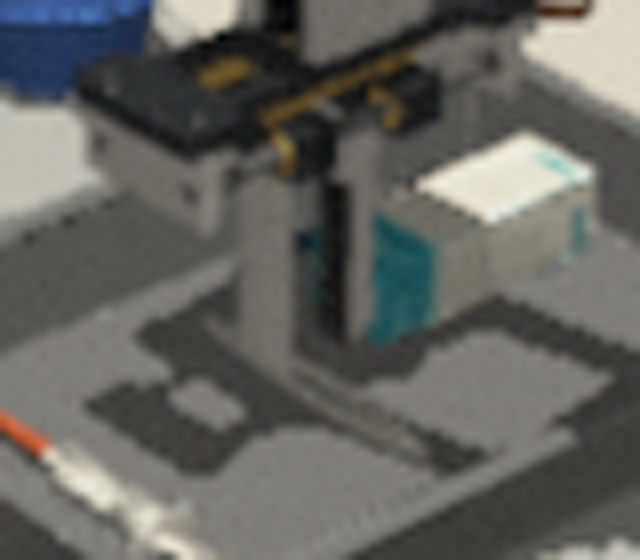

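>>> {"name": "jog_arm", "arguments": {"series": [{"x": 0,"y": -0.003,"z": 0.005,"rx": 0.5,"ry": 0,"rz": 0.2},{"x": 0,"y": 0,"z": 0.004,"rx": 0,"ry": 0,"rz": 0},{"x": 0,"y": 0,"z": 0.002,"rx": 0,"ry": 0,"rz": 0},{"x": 0,"y": 0,"z": 0,"rx": 0,"ry": 0,"rz": 0}], "claw": 0.26}}

```text
time: 17.68
tool_pos: [0.4892, 0.2117, -0.0237]
ee_rot: [3.139, -0.004, 1.728]
wrist_force: [-0.3, -0.2, 0.1]
width: 0.0245
```

>>> {"name": "jog_arm", "arguments": {"series": [{"x": 0,"y": 0,"z": 0.002,"rx": 0,"ry": 0,"rz": 0},{"x": 0,"y": 0,"z": 0.002,"rx": 0,"ry": 0,"rz": 0},{"x": 0,"y": 0,"z": 0,"rx": 0,"ry": 0,"rz": 0}], "claw": 0.26}}

```text
time: 17.93
tool_pos: [0.4892, 0.2118, -0.0282]
ee_rot: [3.139, -0.004, 1.728]
wrist_force: [-0.5, -0.2, 0.5]
width: 0.0248
```

>>> {"name": "jog_arm", "arguments": {"series": [{"x": 0,"y": 0,"z": 0.002,"rx": 0,"ry": 0,"rz": 0},{"x": 0,"y": 0,"z": 0.002,"rx": 0,"ry": 0,"rz": 0},{"x": 0,"y": 0,"z": 0,"rx": 0,"ry": 0,"rz": 0}], "claw": 0.26}}

```text
time: 18.18
tool_pos: [0.4897, 0.212, -0.031]
ee_rot: [3.138, -0.004, 1.728]
wrist_force: [-0.3, 0.3, 0.4]
width: 0.0244
```

```bash
python3 -c "
from h import *
s=cams.snapshot('scene');save(s,'s22',(265,195,60,45),12)"
```

```text
(no output)
```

View pics/s22.png

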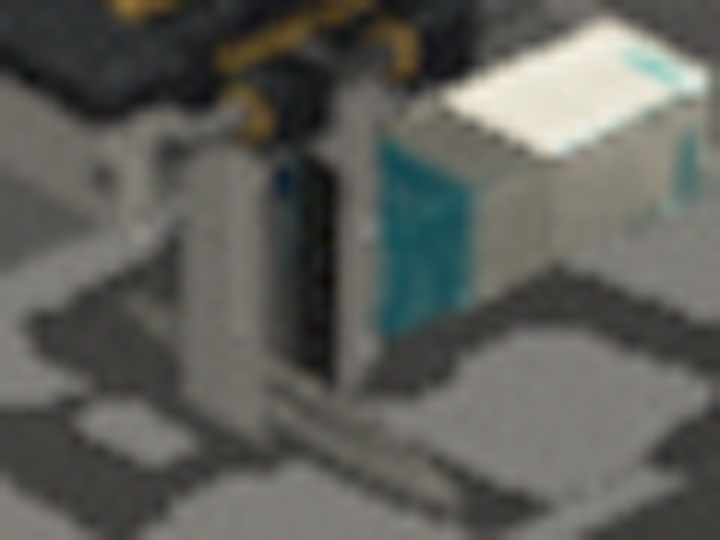

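>>> {"name": "jog_arm", "arguments": {"series": [{"x": 0,"y": 0,"z": 0,"rx": 0,"ry": 0,"rz": 0},{"x": 0,"y": 0,"z": 0,"rx": 0,"ry": 0,"rz": 0},{"x": 0,"y": 0,"z": 0,"rx": 0,"ry": 0,"rz": 0},{"x": 0,"y": 0,"z": 0,"rx": 0,"ry": 0,"rz": 0},{"x": 0,"y": 0,"z": 0,"rx": 0,"ry": 0,"rz": 0}], "claw": 0.05}}

```text
time: 18.65
tool_pos: [0.49, 0.2119, -0.0312]
ee_rot: [3.137, -0.004, 1.728]
wrist_force: [-0.5, 1.1, 1.3]
width: 0.0117
```

>>> {"name": "jog_arm", "arguments": {"series": [{"x": 0,"y": 0,"z": -0.01,"rx": 0,"ry": 0,"rz": 0},{"x": 0,"y": 0,"z": -0.025,"rx": 0,"ry": 0,"rz": 0},{"x": 0,"y": 0,"z": -0.03,"rx": 0,"ry": 0,"rz": 0},{"x": 0,"y": 0,"z": -0.03,"rx": 0,"ry": 0,"rz": 0},{"x": 0,"y": 0,"z": -0.03,"rx": 0,"ry": 0,"rz": 0},{"x": -0.02,"y": 0,"z": -0.01,"rx": 0,"ry": 0,"rz": 0},{"x": -0.03,"y": -0.004,"z": 0,"rx": 0,"ry": 0,"rz": 0},{"x": 0,"y": 0,"z": 0,"rx": 0,"ry": 0,"rz": 0}], "claw": 0.05}}

```text
time: 19.32
tool_pos: [0.4918, 0.1606, 0.1123]
ee_rot: [3.14, -0.003, 1.732]
wrist_force: [1.3, 0.2, -0.6]
width: 0.0115
```

```bash
python3 -c "
from h import *
import pickle
go([.506,-.182,.08],1.785)
s=cams.snapshot('wrist');save(s,'w23');pickle.dump(s,open('w23.pkl','wb'))
s=cams.snapshot('scene');save(s,'s23',(220,120,200,150),4)"
```

```text
t 19.3167 tcp [0.4918 0.1606 0.1123] [ 3.1398e+00 -2.7000e-03  1.7322e+00] w 0.0115
tool shift [-0.3405 -0.0411  0.0313]
turn [ 0.1  -0.15 -3.03]
```

View pics/w23.png

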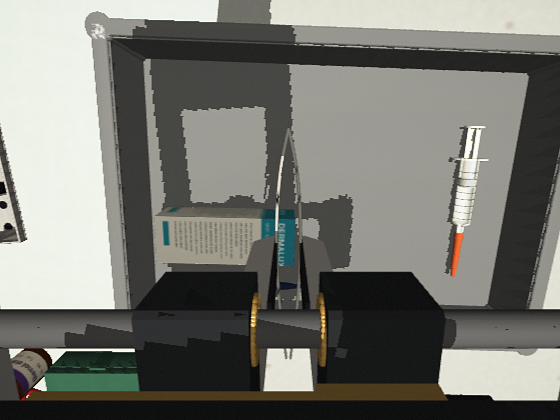

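View pics/s23.png

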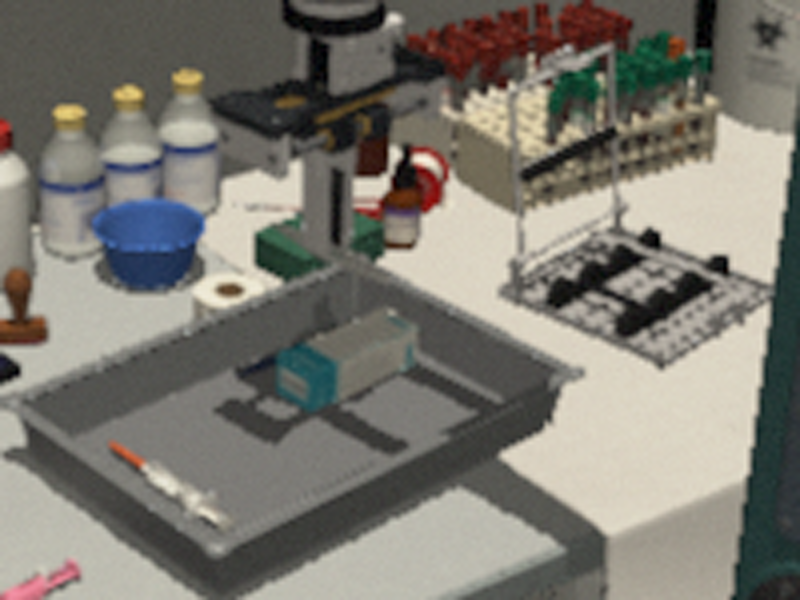

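>>> {"name": "jog_arm", "arguments": {"series": [{"x": -0.035,"y": -0.004,"z": 0,"rx": 0,"ry": 0,"rz": -0.5},{"x": -0.038,"y": -0.0045,"z": 0,"rx": 0,"ry": 0,"rz": -0.5},{"x": -0.038,"y": -0.0045,"z": 0,"rx": 0,"ry": 0,"rz": -0.5},{"x": -0.038,"y": -0.0045,"z": 0,"rx": 0,"ry": 0,"rz": -0.5},{"x": -0.038,"y": -0.0045,"z": 0,"rx": 0,"ry": 0,"rz": -0.5},{"x": -0.038,"y": -0.0045,"z": 0,"rx": 0,"ry": 0,"rz": -0.5},{"x": -0.038,"y": -0.0045,"z": 0,"rx": 0,"ry": 0,"rz": 0},{"x": -0.03,"y": -0.0045,"z": 0,"rx": 0,"ry": 0,"rz": 0},{"x": -0.015,"y": -0.0025,"z": 0,"rx": 0,"ry": 0,"rz": 0},{"x": 0,"y": 0,"z": 0,"rx": 0,"ry": 0,"rz": 0}], "claw": 0.05}}

```text
time: 20.25
tool_pos: [0.5139, -0.1461, 0.1015]
ee_rot: [-3.135, -0.019, 1.805]
wrist_force: [0.4, -0.6, -1.0]
width: 0.0118
```

```bash
python3 -c "
from h import *
go([.506,-.182,.03],1.785)"
```

```text
t 20.25 tcp [ 0.5139 -0.1461  0.1015] [-3.1354 -0.0187  1.805 ] w 0.0118
tool shift [-0.0344 -0.0156  0.071 ]
turn [-0.37 -1.07  1.15]
```

>>> {"name": "jog_arm", "arguments": {"series": [{"x": -0.017,"y": -0.008,"z": 0.005,"rx": -0.4,"ry": -1,"rz": 1.1},{"x": -0.015,"y": -0.006,"z": 0.01,"rx": 0,"ry": 0,"rz": 0},{"x": 0,"y": 0,"z": 0.015,"rx": 0,"ry": 0,"rz": 0},{"x": 0,"y": 0,"z": 0,"rx": 0,"ry": 0,"rz": 0}], "claw": 0.05}}

```text
time: 20.58
tool_pos: [0.5079, -0.1757, 0.0685]
ee_rot: [-3.142, -0.007, 1.788]
wrist_force: [-0.1, 0.9, -1.3]
width: 0.0115
```

```bash
python3 -c "
from h import *
import pickle
go([.506,-.182,.03],1.785)
s=cams.snapshot('wrist');save(s,'w24');pickle.dump(s,open('w24.pkl','wb'))
s=cams.snapshot('scene');save(s,'s24',(320,110,90,110),6)"
```

```text
t 20.5833 tcp [ 0.5079 -0.1757  0.0685] [-3.1415 -0.0068  1.7875] w 0.0115
tool shift [-0.006  -0.0032  0.0384]
turn [-0.   -0.39  0.15]
```

View pics/w24.png

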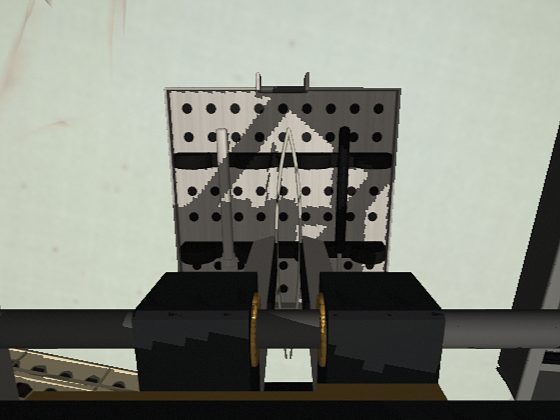

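View pics/s24.png

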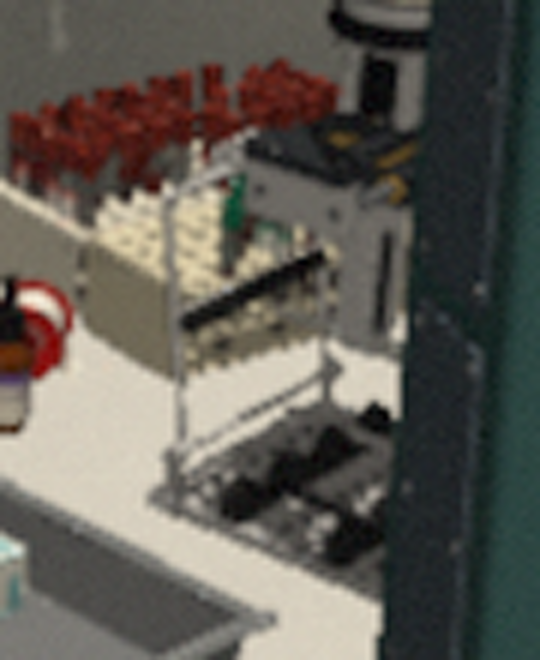

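```bash
python3 -c "
from h import *
import pickle
np.set_printoptions(precision=4,suppress=True)
s=pickle.load(open('w24.pkl','rb'))
save(s,'w24c',(155,65,255,210),3)
a,b=at(s,167,89,.01),at(s,400,89,.01);print(a,b,(a+b)/2,np.linalg.norm(a-b),np.degrees(np.arctan2(*(b-a)[1::-1]))+90)
c=(a+b)/2;
for yaw in (12.2,):
  r=np.radians(yaw);print('cass centre',c[:2]+.088*np.array([np.cos(r),np.sin(r)]))
p1,p2=at(s,224,165,.029),at(s,344,165,.029);print('spat/needle',p1,p2,(p1+p2)/2)
print('forceps tip',at(s,289,129,.0685+.0392+.006))
print('pred axis', [ (.5037+d*np.cos(.2138),-.1825+d*np.sin(.2138)) for d in (-.0635,-.036)])
"
```

```text
[ 0.436  -0.2835  0.01  ] [ 0.3985 -0.1142  0.01  ] [ 0.4172 -0.1988  0.01  ] 0.17343718084285886 192.51390084365448
cass centre [ 0.5033 -0.1802]
spat/needle [ 0.4797 -0.2295  0.029 ] [ 0.4609 -0.1443  0.029 ] [ 0.4703 -0.1869  0.029 ]
forceps tip [ 0.4437 -0.1899  0.1137]
pred axis [(np.float64(0.44164578656508485), np.float64(-0.1959731063594848)), (np.float64(0.4685196585250875), np.float64(-0.19013829651876304))]
```

View pics/w24c.png

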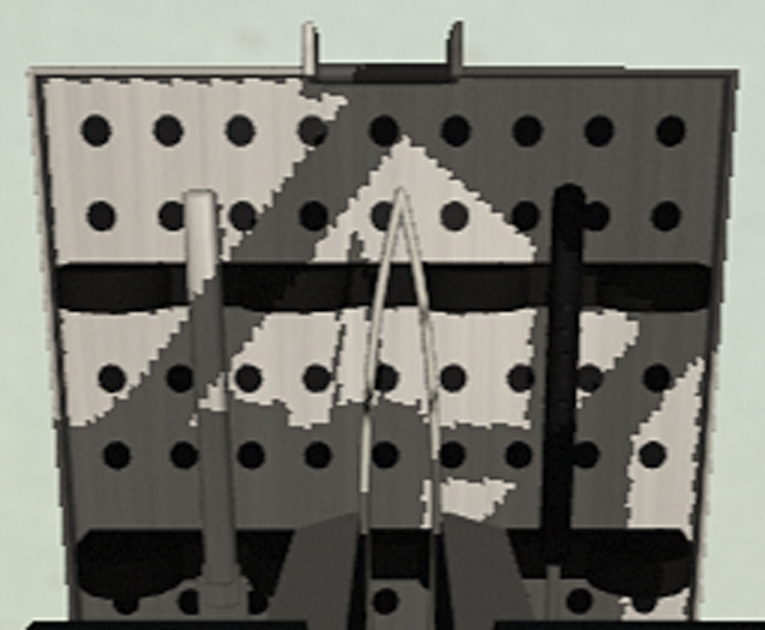

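>>> {"name": "jog_arm", "arguments": {"series": [{"x": -0.004,"y": -0.002,"z": 0.005,"rx": 0,"ry": -0.4,"rz": 0.1},{"x": 0,"y": 0,"z": 0.015,"rx": 0,"ry": 0,"rz": 0},{"x": 0,"y": 0,"z": 0.015,"rx": 0,"ry": 0,"rz": 0},{"x": 0,"y": 0,"z": 0.005,"rx": 0,"ry": 0,"rz": 0},{"x": 0,"y": 0,"z": 0,"rx": 0,"ry": 0,"rz": 0}], "claw": 0.05}}

```text
time: 21.1
tool_pos: [0.5131, -0.178, 0.0349]
ee_rot: [3.13, 0.009, 1.793]
wrist_force: [-0.0, -0.3, -0.2]
width: 0.0116
```

```bash
cat > m.py <<'E'
from h import *
E
python3 -c "
from h import *
import pickle
go([.506,-.181,-.0135],1.785)
s=cams.snapshot('wrist');save(s,'w25',(155,65,255,210),3);pickle.dump(s,open('w25.pkl','wb'))"
```

```text
t 21.1 tcp [ 0.5131 -0.178   0.0349] [3.1304 0.0094 1.793 ] w 0.0116
tool shift [-0.0009 -0.0081  0.0484]
turn [0.64 0.54 0.46]
```

View pics/w25.png

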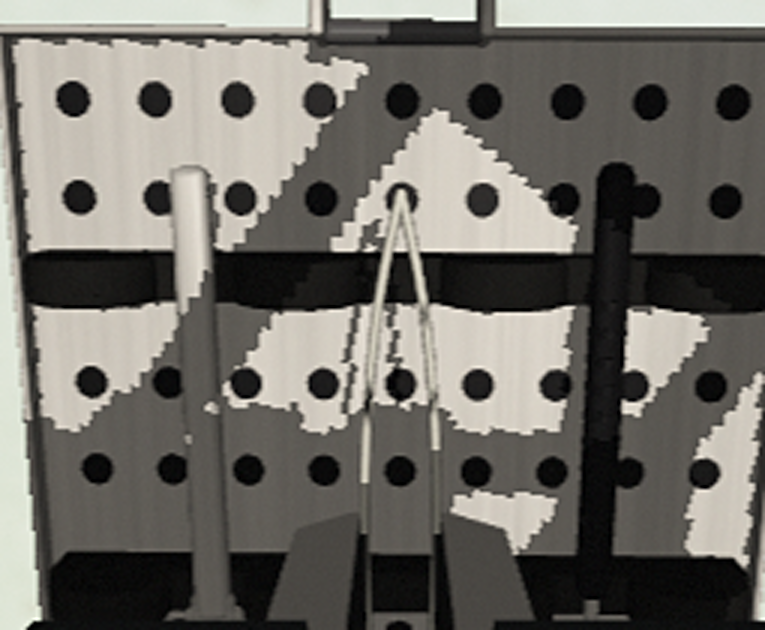

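>>> {"name": "jog_arm", "arguments": {"series": [{"x": 0,"y": -0.005,"z": 0.01,"rx": 0.6,"ry": 0.5,"rz": 0.4},{"x": 0,"y": 0,"z": 0.012,"rx": 0,"ry": 0,"rz": 0},{"x": 0,"y": 0,"z": 0.008,"rx": 0,"ry": 0,"rz": 0},{"x": 0,"y": 0,"z": 0,"rx": 0,"ry": 0,"rz": 0}], "claw": 0.05}}

```text
time: 21.48
tool_pos: [0.5103, -0.1799, 0.0059]
ee_rot: [3.137, 0.004, 1.786]
wrist_force: [0.2, 0.4, -0.4]
width: 0.0113
```

```bash
python3 -c "
from h import *
import pickle
go([.506,-.181,-.0135],1.785)
s=cams.snapshot('wrist');save(s,'w26',(155,65,255,210),3);pickle.dump(s,open('w26.pkl','wb'))"
```

```text
t 21.4833 tcp [ 0.5103 -0.1799  0.0059] [3.1369 0.0036 1.7861] w 0.0113
tool shift [-0.0001 -0.0045  0.0193]
turn [0.27 0.2  0.06]
```

View pics/w26.png

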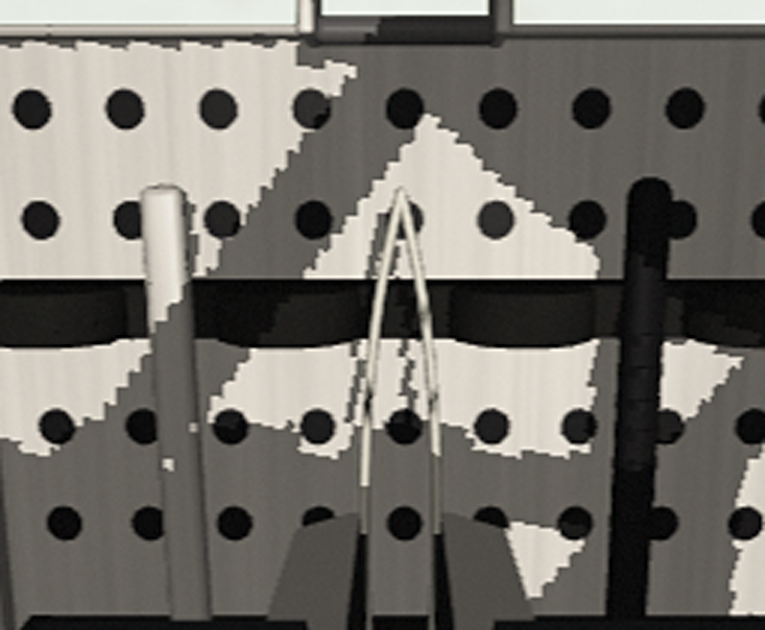

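>>> {"name": "jog_arm", "arguments": {"series": [{"x": 0.001,"y": -0.003,"z": 0.006,"rx": 0.2,"ry": 0,"rz": 0},{"x": 0,"y": 0,"z": 0.006,"rx": 0,"ry": 0,"rz": 0},{"x": 0,"y": 0,"z": 0.003,"rx": 0,"ry": 0,"rz": 0},{"x": 0,"y": 0,"z": 0,"rx": 0,"ry": 0,"rz": 0}], "claw": 0.05}}

```text
time: 21.87
tool_pos: [0.5075, -0.1801, -0.0096]
ee_rot: [3.14, 0.005, 1.786]
wrist_force: [-0.8, 0.5, 0.3]
width: 0.0119
```

```bash
python3 -c "
from h import *
import pickle
go([.506,-.181,-.0145],1.785)
print(robot.get_obs()['wrist_force'])
s=cams.snapshot('wrist');save(s,'w27',(155,65,255,210),3);pickle.dump(s,open('w27.pkl','wb'))"
```

```text
t 21.8667 tcp [ 0.5075 -0.1801 -0.0096] [3.1395 0.0046 1.7858] w 0.0119
tool shift [-0.0005 -0.0017  0.0049]
turn [0.12 0.26 0.04]
[-0.82473799  0.47465591  0.30217693]
```

View pics/w27.png

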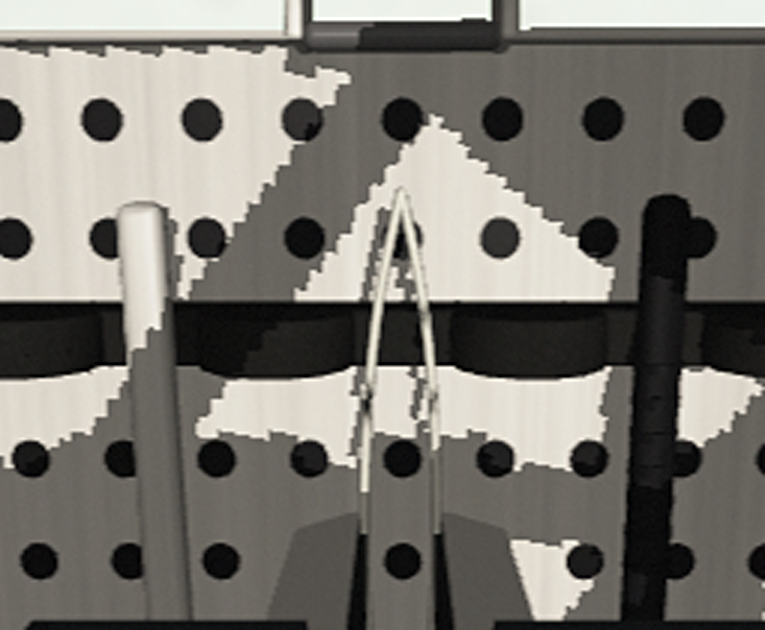

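>>> {"name": "jog_arm", "arguments": {"series": [{"x": 0,"y": 0,"z": 0.003,"rx": 0,"ry": 0,"rz": 0},{"x": 0,"y": 0,"z": 0.0015,"rx": 0,"ry": 0,"rz": 0},{"x": 0,"y": 0,"z": 0,"rx": 0,"ry": 0,"rz": 0}], "claw": 0.05}}

```text
time: 22.17
tool_pos: [0.5083, -0.1805, -0.0136]
ee_rot: [3.138, 0.006, 1.786]
wrist_force: [0.9, -0.0, -0.7]
width: 0.0115
```

>>> {"name": "jog_arm", "arguments": {"series": [{"x": 0,"y": 0,"z": 0.0015,"rx": 0,"ry": 0,"rz": 0},{"x": 0,"y": 0,"z": 0,"rx": 0,"ry": 0,"rz": 0}], "claw": 0.05}}

```text
time: 22.33
tool_pos: [0.5085, -0.1806, -0.015]
ee_rot: [3.138, 0.006, 1.786]
wrist_force: [0.1, -0.2, 0.5]
width: 0.0111
```

>>> {"name": "jog_arm", "arguments": {"series": [{"x": 0,"y": 0,"z": 0,"rx": 0,"ry": 0,"rz": 0},{"x": 0,"y": 0,"z": 0,"rx": 0,"ry": 0,"rz": 0},{"x": 0,"y": 0,"z": 0,"rx": 0,"ry": 0,"rz": 0},{"x": 0,"y": 0,"z": 0,"rx": 0,"ry": 0,"rz": 0}], "claw": 0.26}}

```text
time: 22.67
tool_pos: [0.509, -0.1808, -0.0144]
ee_rot: [3.137, 0.007, 1.786]
wrist_force: [-0.6, -0.4, 0.5]
width: 0.0245
```

>>> {"name": "jog_arm", "arguments": {"series": [{"x": 0,"y": 0,"z": -0.005,"rx": 0,"ry": 0,"rz": 0},{"x": 0,"y": 0,"z": -0.01,"rx": 0,"ry": 0,"rz": 0},{"x": 0,"y": 0,"z": -0.02,"rx": 0,"ry": 0,"rz": 0},{"x": 0,"y": 0,"z": -0.03,"rx": 0,"ry": 0,"rz": 0},{"x": 0,"y": 0,"z": -0.03,"rx": 0,"ry": 0,"rz": 0},{"x": 0,"y": 0,"z": -0.03,"rx": 0,"ry": 0,"rz": 0},{"x": 0,"y": 0,"z": 0,"rx": 0,"ry": 0,"rz": 0}], "claw": 0.26}}

```text
time: 23.25
tool_pos: [0.5066, -0.1793, 0.118]
ee_rot: [3.14, 0.004, 1.786]
wrist_force: [0.9, -0.5, 1.4]
width: 0.0242
```

```bash
python3 -c "
from h import *
import pickle
go([.506,-.181,-.0145],1.785)
s=cams.snapshot('wrist');save(s,'w28');save(s,'w28c',(155,65,255,210),3);pickle.dump(s,open('w28.pkl','wb'))
s=cams.snapshot('scene');save(s,'s28',(300,90,110,130),6)"
```

```text
t 23.25 tcp [ 0.5066 -0.1793  0.118 ] [3.1398 0.0044 1.7858] w 0.0242
tool shift [-0.0009 -0.0012  0.1325]
turn [0.1  0.25 0.05]
```

View pics/w28c.png

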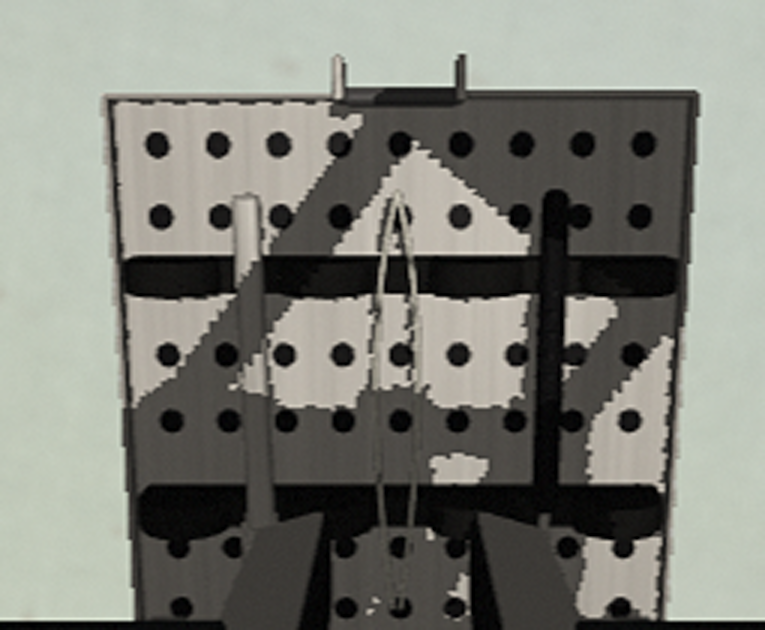

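View pics/s28.png

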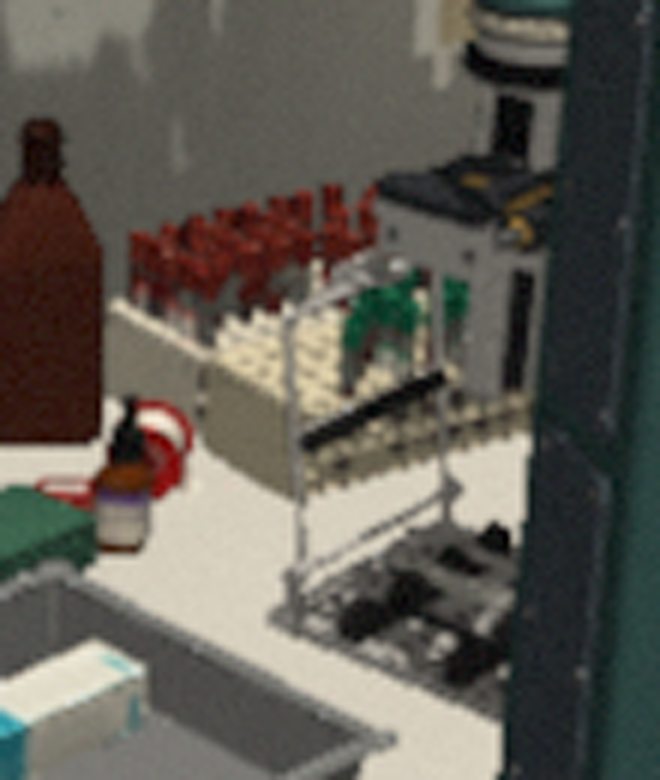

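```bash
python3 -c "
from h import *
import pickle
np.set_printoptions(precision=4,suppress=True)
c=np.array([.5035,-.1815]);y=.2138;M=np.array([[np.cos(y),np.sin(y)],[-np.sin(y),np.cos(y)]])
t=cams.snapshot('top');save(t,'t29',(345,170,110,110),6)
for th in (1.6,1.65,1.7,1.75,1.8,1.85,1.9):
  out=[]
  for r,yy in ((.157,0),(.152,.07),(.152,-.07)):
    q=np.array([.076-r*np.cos(th),yy]);w=M.T@q+c
    p=px(t,[*w,.042+r*np.sin(th)]);out.append(((p-[345,170])*6).round(0))
  print(th,out)
s=pickle.load(open('w1.pkl','rb'))
for th in (1.6,1.65,1.7,1.75,1.8,1.85,1.9):
  out=[]
  for r,yy in ((.152,.07),(.076,.07)):
    q=np.array([.076-r*np.cos(th),yy]);w=M.T@q+c
    p=px(s,[*w,.042+r*np.sin(th)]);out.append(((p-[195,130])*4).round(0))
  print(th,out)
"
```

```text
1.6 [array([347., 220.]), array([198., 251.]), array([491., 191.])]
1.65 [array([343., 204.]), array([195., 235.]), array([487., 176.])]
1.7 [array([339., 187.]), array([191., 220.]), array([483., 160.])]
1.75 [array([335., 171.]), array([187., 204.]), array([479., 145.])]
1.8 [array([331., 156.]), array([183., 189.]), array([474., 129.])]
1.85 [array([326., 140.]), array([179., 174.]), array([470., 115.])]
1.9 [array([322., 125.]), array([175., 159.]), array([465., 100.])]
1.6 [array([583., 157.]), array([536., 128.])]
1.65 [array([615., 151.]), array([549., 125.])]
1.7 [array([647., 146.]), array([562., 123.])]
1.75 [array([678., 140.]), array([575., 121.])]
1.8 [array([708., 133.]), array([587., 118.])]
1.85 [array([737., 127.]), array([600., 116.])]
1.9 [array([765., 121.]), array([612., 113.])]
```

View pics/t29.png

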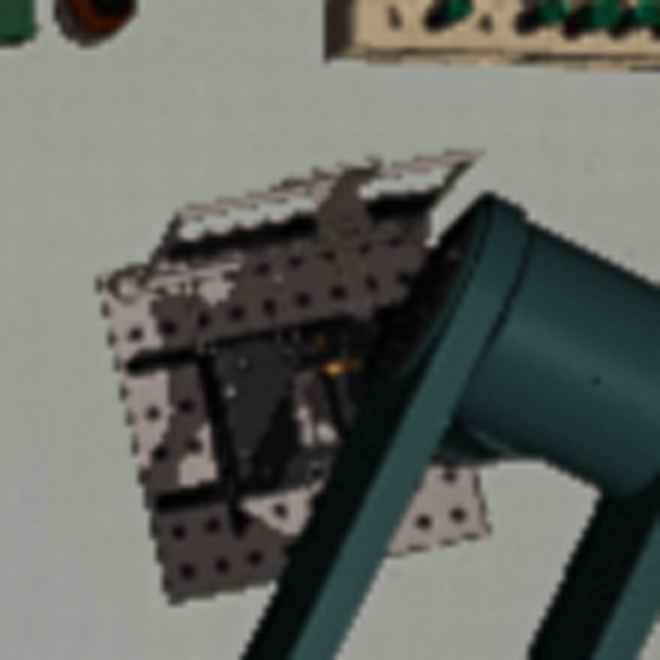

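>>> {"name": "jog_arm", "arguments": {"series": [{"x": 0,"y": 0,"z": -0.03,"rx": 0,"ry": 0,"rz": 0},{"x": 0,"y": 0,"z": -0.035,"rx": 0,"ry": 0,"rz": 0},{"x": 0,"y": 0,"z": -0.035,"rx": 0,"ry": 0,"rz": 0},{"x": 0,"y": 0,"z": -0.015,"rx": 0,"ry": 0,"rz": 0},{"x": 0,"y": 0.03,"z": 0,"rx": 0,"ry": 0,"rz": 0},{"x": 0,"y": 0.035,"z": 0,"rx": 0,"ry": 0,"rz": 0},{"x": 0,"y": 0.035,"z": 0,"rx": 0,"ry": 0,"rz": 0},{"x": 0,"y": 0.02,"z": 0,"rx": 0,"ry": 0,"rz": 0},{"x": 0,"y": 0,"z": 0,"rx": 0,"ry": 0,"rz": 0}], "claw": 0}}

```text
time: 24.15
tool_pos: [0.6156, -0.1483, 0.2057]
ee_rot: [-3.103, -0.025, 1.782]
wrist_force: [-0.6, 0.0, -1.0]
width: 0.0004
```

```bash
cat >> h.py <<'E'
def cs():
    o=robot.get_obs();c=np.array([.5035,-.1815]);y=.2138;M=np.array([[np.cos(y),np.sin(y)],[-np.sin(y),np.cos(y)]])
    q=M@(o['tool_pos'][:2]-c);print('cass x,y mm',(q*1000).round(1),'tip z true~',round((o['tool_pos'][2]+.041)*1000,1),'F',o['wrist_force'].round(1),'w',o['width'].round(4))
E
python3 -c "
from h import *
go([.6286,-.1543,.15],1.785);cs()
s=cams.snapshot('wrist');save(s,'w30')
s=cams.snapshot('scene');save(s,'s30',(300,90,110,130),6)
s=cams.snapshot('top');save(s,'t30',(345,130,110,130),5)"
```

```text
t 24.15 tcp [ 0.6156 -0.1483  0.2057] [-3.1028 -0.0249  1.7815] w 0.0004
tool shift [-0.01    0.0136  0.055 ]
turn [-2.22 -1.43 -0.17]Traceback (most recent call last):
  File "<string>", line 3, in <module>
    go([.6286,-.1543,.15],1.785);cs()
                                 ~~^^
  File "h.py", line 23, in cs
    q=M@(o['tool_pos'][:2]-c);print('cass x,y mm',(q*1000).round(1),'tip z true~',round((o['tool_pos'][2]+.041)*1000,1),'F',o['wrist_force'].round(1),'w',o['width'].round(4))
                                                                                                                                                          ^^^^^^^^^^^^^^^^
AttributeError: 'float' object has no attribute 'round'
```

```bash
sed -i "s/o\['width'\].round(4)/round(o['width'],4)/" h.py
python3 -c "
from h import *
cs()
s=cams.snapshot('wrist');save(s,'w30')
s=cams.snapshot('scene');save(s,'s30',(300,90,110,130),6)
s=cams.snapshot('top');save(s,'t30',(345,130,110,130),5)"
```

```text
cass x,y mm [116.6   8.7] tip z true~ 246.7 F [-0.6  0.  -1. ] w 0.0004
```

View pics/w30.png

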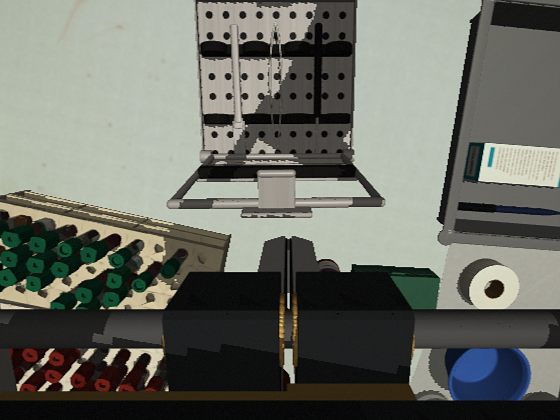

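View pics/s30.png

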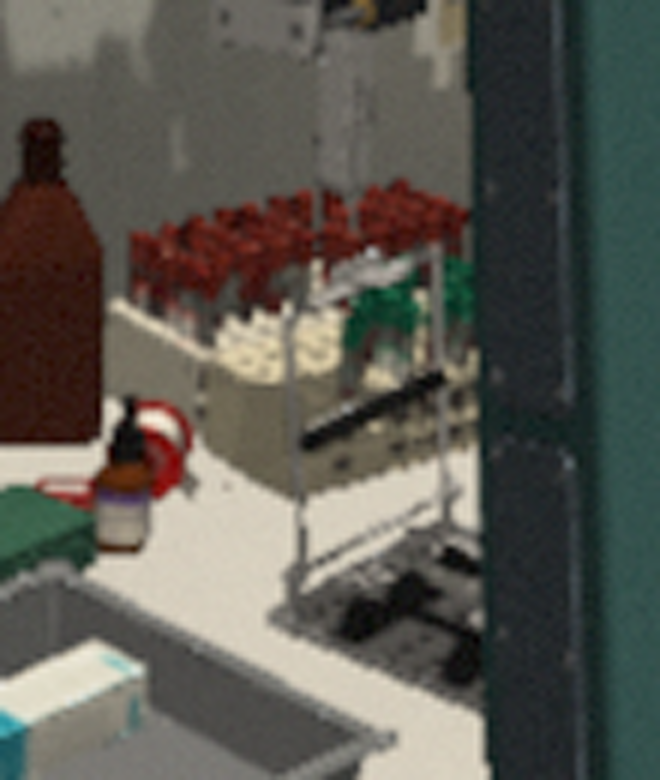

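View pics/t30.png

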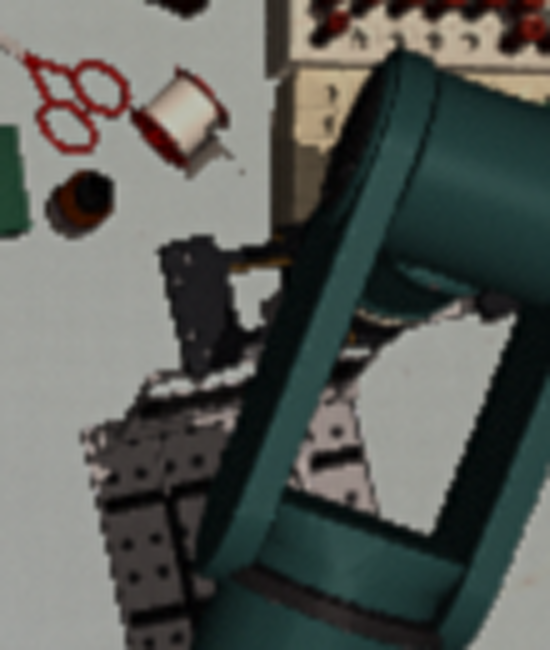

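>>> {"name": "jog_arm", "arguments": {"series": [{"x": -0.004,"y": 0.008,"z": 0.0,"rx": -1.1,"ry": -0.7,"rz": 0},{"x": -0.004,"y": 0.007,"z": 0.0,"rx": -1.1,"ry": -0.7,"rz": 0},{"x": 0,"y": 0,"z": 0,"rx": 0,"ry": 0,"rz": 0}], "claw": 0}}

```text
time: 24.55
tool_pos: [0.6272, -0.1561, 0.2073]
ee_rot: [3.14, 0.003, 1.777]
wrist_force: [0.6, 0.5, 0.4]
width: 0.0007
```

```bash
python3 -c "
from h import *
go([.6286,-.1543,.15],1.785);cs()
"
```

```text
t 24.55 tcp [ 0.6272 -0.1561  0.2073] [3.1402e+00 3.1000e-03 1.7771e+00] w 0.0007
tool shift [0.0016 0.0017 0.0573]
turn [ 0.08  0.18 -0.45]
cass x,y mm [126.2  -1.4] tip z true~ 248.3 F [0.6 0.5 0.4] w 0.0007
```

>>> {"name": "jog_arm", "arguments": {"series": [{"x": 0.001,"y": 0.004,"z": 0.01,"rx": 0,"ry": 0,"rz": 0},{"x": 0,"y": 0,"z": 0.015,"rx": 0,"ry": 0,"rz": 0},{"x": 0,"y": 0,"z": 0.015,"rx": 0,"ry": 0,"rz": 0},{"x": 0,"y": 0,"z": 0.015,"rx": 0,"ry": 0,"rz": 0},{"x": 0,"y": 0,"z": 0,"rx": 0,"ry": 0,"rz": 0}], "claw": 0}}

```text
time: 24.97
tool_pos: [0.6305, -0.1557, 0.1527]
ee_rot: [3.133, 0.007, 1.774]
wrist_force: [-0.8, -0.6, -0.1]
width: 0.0007
```

```bash
python3 -c "
from h import *
go([.6286,-.1543,.144],1.785);cs()
s=cams.snapshot('wrist');save(s,'w31')
"
```

```text
t 24.9667 tcp [ 0.6305 -0.1557  0.1527] [3.1334 0.0071 1.7742] w 0.0007
tool shift [ 0.0018 -0.0017  0.0087]
turn [ 0.47  0.41 -0.62]
cass x,y mm [129.6  -1.7] tip z true~ 193.7 F [-0.8 -0.6 -0.1] w 0.0007
```

View pics/w31.png

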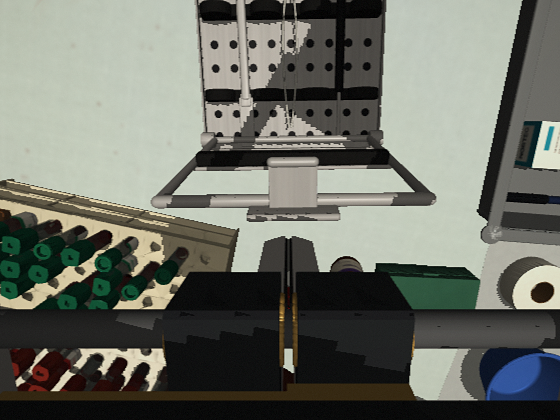

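>>> {"name": "jog_arm", "arguments": {"series": [{"x": 0.001,"y": 0,"z": 0.008,"rx": 0.4,"ry": 0.4,"rz": -0.6},{"x": 0,"y": 0,"z": 0.002,"rx": 0,"ry": 0,"rz": 0},{"x": 0,"y": -0.01,"z": 0,"rx": 0,"ry": 0,"rz": 0},{"x": 0,"y": -0.01,"z": 0,"rx": 0,"ry": 0,"rz": 0},{"x": 0,"y": 0,"z": 0,"rx": 0,"ry": 0,"rz": 0}], "claw": 0}}

```text
time: 25.43
tool_pos: [0.6125, -0.1597, 0.1466]
ee_rot: [3.134, 0.003, 1.786]
wrist_force: [0.9, 0.3, 0.0]
width: 0.0007
```

```bash
python3 -c "
from h import *
go([.6286,-.1543,.144],1.785);cs()
s=cams.snapshot('wrist');save(s,'w32')
"
```

```text
t 25.4333 tcp [ 0.6125 -0.1597  0.1466] [3.134  0.0032 1.7863] w 0.0007
tool shift [0.0018 0.0168 0.0028]
turn [0.43 0.19 0.07]
cass x,y mm [111.2  -1.8] tip z true~ 187.6 F [0.9 0.3 0. ] w 0.0007
```

View pics/w32.png

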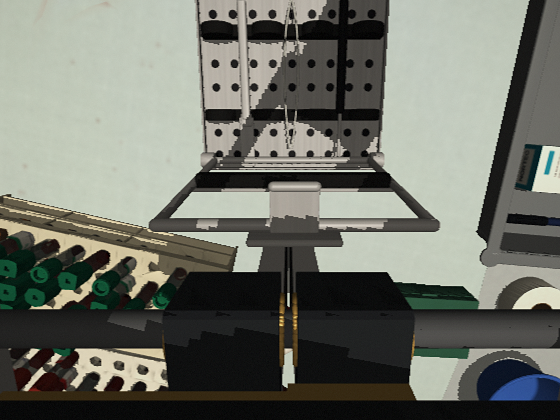

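>>> {"name": "jog_arm", "arguments": {"series": [{"x": 0.001,"y": -0.01,"z": 0,"rx": 0.4,"ry": 0,"rz": 0},{"x": 0,"y": -0.015,"z": 0,"rx": 0,"ry": 0,"rz": 0},{"x": 0,"y": -0.015,"z": 0,"rx": 0,"ry": 0,"rz": 0},{"x": 0,"y": 0,"z": 0,"rx": 0,"ry": 0,"rz": 0}], "claw": 0}}

```text
time: 25.82
tool_pos: [0.5736, -0.1674, 0.1483]
ee_rot: [3.137, 0.005, 1.787]
wrist_force: [-0.3, -0.9, 1.0]
width: 0.0003
```

```bash
python3 -c "
from h import *
go([.6286,-.1543,.144],1.785);cs()
s=cams.snapshot('wrist');save(s,'w33')
"
```

```text
t 25.8167 tcp [ 0.5736 -0.1674  0.1483] [3.1369 0.0053 1.7874] w 0.0003
tool shift [0.001  0.0565 0.0046]
turn [0.27 0.31 0.14]
cass x,y mm [71.5 -1.1] tip z true~ 189.3 F [-0.3 -0.9  1. ] w 0.0003
```

View pics/w33.png

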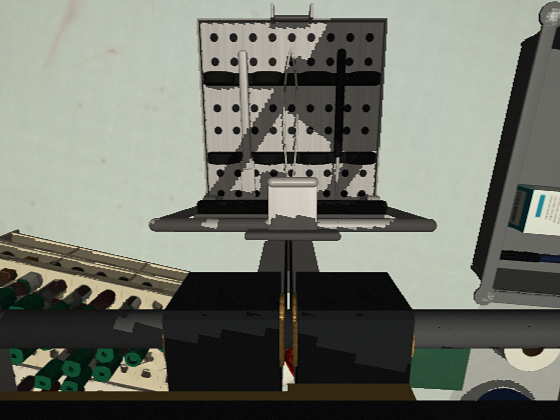

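>>> {"name": "jog_arm", "arguments": {"series": [{"x": 0.001,"y": -0.012,"z": 0,"rx": 0.2,"ry": 0.3,"rz": 0},{"x": 0,"y": -0.014,"z": 0,"rx": 0,"ry": 0,"rz": 0},{"x": 0,"y": -0.012,"z": 0.003,"rx": 0,"ry": 0,"rz": 0},{"x": 0,"y": 0,"z": 0,"rx": 0,"ry": 0,"rz": 0}], "claw": 0}}

```text
time: 26.2
tool_pos: [0.5371, -0.1741, 0.1454]
ee_rot: [3.138, -0.0, 1.79]
wrist_force: [0.3, -0.4, -0.5]
width: 0.0002
```

```bash
python3 -c "
from h import *
go([.6286,-.1543,.144],1.785);cs()
s=cams.snapshot('wrist');save(s,'w34')
"
```

```text
t 26.2 tcp [ 0.5371 -0.1741  0.1454] [ 3.1376e+00 -3.0000e-04  1.7896e+00] w 0.0002
tool shift [-0.0006  0.0936  0.0017]
turn [ 0.23 -0.02  0.26]
cass x,y mm [34.4  0.1] tip z true~ 186.4 F [ 0.3 -0.4 -0.5] w 0.0002
```

View pics/w34.png

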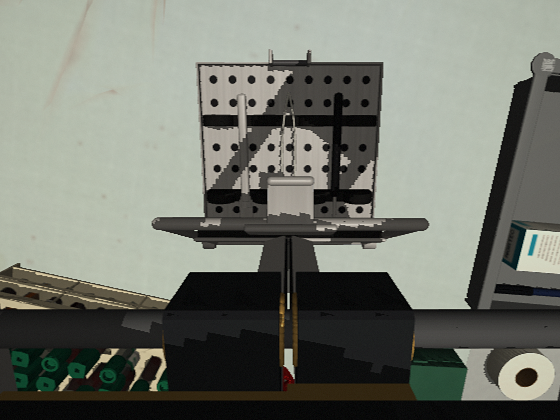

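>>> {"name": "jog_arm", "arguments": {"series": [{"x": 0,"y": -0.009,"z": 0.001,"rx": 0.2,"ry": 0,"rz": 0.2},{"x": 0,"y": -0.009,"z": 0.003,"rx": 0,"ry": 0,"rz": 0},{"x": 0,"y": -0.009,"z": 0.004,"rx": 0,"ry": 0,"rz": 0},{"x": 0,"y": -0.009,"z": 0.005,"rx": 0,"ry": 0,"rz": 0},{"x": 0,"y": 0,"z": 0,"rx": 0,"ry": 0,"rz": 0}], "claw": 0}}

```text
time: 26.67
tool_pos: [0.5019, -0.1819, 0.1318]
ee_rot: [3.139, 0.0, 1.788]
wrist_force: [0.5, 0.6, -0.8]
width: 0.0006
```

```bash
python3 -c "
from h import *
go([.6286,-.1543,.144],1.785);cs()
s=cams.snapshot('wrist');save(s,'w35')
"
```

```text
t 26.6667 tcp [ 0.5019 -0.1819  0.1318] [3.1387e+00 1.0000e-04 1.7877e+00] w 0.0006
tool shift [-0.0003  0.1297 -0.0118]
turn [0.17 0.   0.16]
cass x,y mm [-1.7 -0. ] tip z true~ 172.8 F [ 0.5  0.6 -0.8] w 0.0006
```

View pics/w35.png

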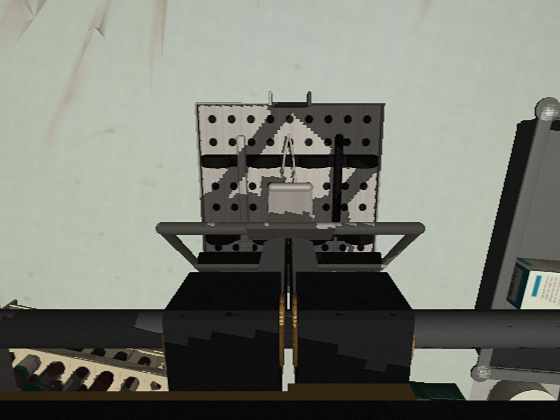

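>>> {"name": "jog_arm", "arguments": {"series": [{"x": 0,"y": -0.008,"z": 0.005,"rx": 0,"ry": 0,"rz": 0},{"x": 0,"y": -0.008,"z": 0.007,"rx": 0,"ry": 0,"rz": 0},{"x": 0,"y": -0.008,"z": 0.007,"rx": 0,"ry": 0,"rz": 0},{"x": 0,"y": -0.007,"z": 0.008,"rx": 0,"ry": 0,"rz": 0},{"x": 0,"y": 0,"z": 0,"rx": 0,"ry": 0,"rz": 0}], "claw": 0}}

```text
time: 27.13
tool_pos: [0.4722, -0.1888, 0.1045]
ee_rot: [3.135, 0.001, 1.788]
wrist_force: [-0.1, -0.3, -1.1]
width: 0.0004
```

```bash
python3 -c "
from h import *
go([.6286,-.1543,.144],1.785);cs()
s=cams.snapshot('wrist');save(s,'w36')
"
```

```text
t 27.1333 tcp [ 0.4722 -0.1888  0.1045] [3.1349e+00 1.4000e-03 1.7885e+00] w 0.0004
tool shift [-1.000e-04  1.604e-01 -3.840e-02]
turn [0.38 0.08 0.2 ]
cass x,y mm [-32.2  -0.5] tip z true~ 145.5 F [-0.1 -0.3 -1.1] w 0.0004
```

View pics/w36.png

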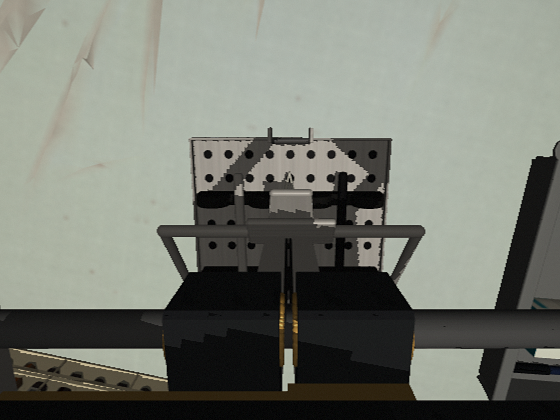

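>>> {"name": "jog_arm", "arguments": {"series": [{"x": 0,"y": -0.007,"z": 0.007,"rx": 0.3,"ry": 0,"rz": 0.2},{"x": 0,"y": -0.007,"z": 0.009,"rx": 0,"ry": 0,"rz": 0},{"x": 0,"y": -0.006,"z": 0.009,"rx": 0,"ry": 0,"rz": 0},{"x": 0,"y": -0.006,"z": 0.009,"rx": 0,"ry": 0,"rz": 0},{"x": 0,"y": -0.004,"z": 0.009,"rx": 0,"ry": 0,"rz": 0},{"x": 0,"y": 0,"z": 0,"rx": 0,"ry": 0,"rz": 0}], "claw": 0}}

```text
time: 27.68
tool_pos: [0.4426, -0.196, 0.0589]
ee_rot: [3.137, 0.003, 1.786]
wrist_force: [-0.8, -0.2, -0.3]
width: 0.0002
```

```bash
python3 -c "
from h import *
go([.6286,-.1543,.144],1.785);cs()
s=cams.snapshot('wrist');save(s,'w37')
"
```

```text
t 27.6833 tcp [ 0.4426 -0.196   0.0589] [3.1372 0.0033 1.7856] w 0.0002
tool shift [ 0.0008  0.191  -0.0842]
turn [0.25 0.19 0.04]
cass x,y mm [-62.6  -1.2] tip z true~ 99.9 F [-0.8 -0.2 -0.3] w 0.0002
```

View pics/w37.png

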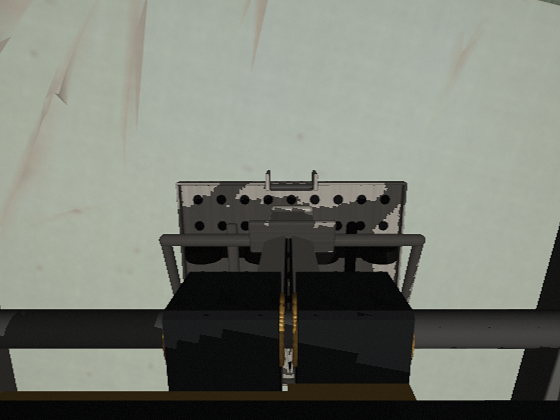

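>>> {"name": "jog_arm", "arguments": {"series": [{"x": 0.001,"y": -0.005,"z": 0.008,"rx": 0.2,"ry": 0,"rz": 0},{"x": 0,"y": -0.005,"z": 0.009,"rx": 0,"ry": 0,"rz": 0},{"x": 0,"y": -0.004,"z": 0.009,"rx": 0,"ry": 0,"rz": 0},{"x": 0,"y": 0,"z": 0.004,"rx": 0,"ry": 0,"rz": 0},{"x": 0,"y": 0,"z": 0,"rx": 0,"ry": 0,"rz": 0}], "claw": 0}}

```text
time: 28.15
tool_pos: [0.4288, -0.1988, 0.0273]
ee_rot: [3.139, 0.005, 1.786]
wrist_force: [-0.0, 0.9, -0.5]
width: 0.0003
```

```bash
python3 -c "
from h import *
go([.6286,-.1543,.144],1.785);cs()
s=cams.snapshot('wrist');save(s,'w38')
"
```

```text
t 28.15 tcp [ 0.4288 -0.1988  0.0273] [3.1387 0.0051 1.7858] w 0.0003
tool shift [ 0.0003  0.205  -0.1161]
turn [0.17 0.29 0.05]
cass x,y mm [-76.7  -1.1] tip z true~ 68.3 F [-0.   0.9 -0.5] w 0.0003
```

View pics/w38.png

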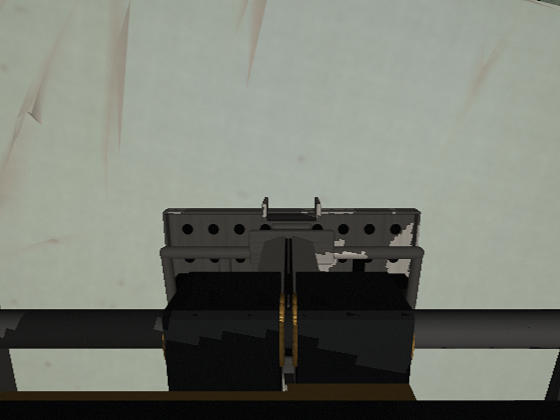

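Now I'll press straight down over the tab's centre.

>>> {"name": "jog_arm", "arguments": {"series": [{"x": 0,"y": -0.003,"z": 0.006,"rx": 0,"ry": 0,"rz": 0},{"x": 0,"y": 0,"z": 0.006,"rx": 0,"ry": 0,"rz": 0},{"x": 0,"y": 0,"z": 0.004,"rx": 0,"ry": 0,"rz": 0},{"x": 0,"y": 0,"z": 0,"rx": 0,"ry": 0,"rz": 0}], "claw": 0}}

```text
time: 28.53
tool_pos: [0.4262, -0.2002, 0.0122]
ee_rot: [3.138, 0.007, 1.786]
wrist_force: [0.9, -0.0, 0.3]
width: 0.0005
```

>>> {"name": "jog_arm", "arguments": {"series": [{"x": 0,"y": 0,"z": 0.004,"rx": 0,"ry": 0,"rz": 0},{"x": 0,"y": 0,"z": 0.004,"rx": 0,"ry": 0,"rz": 0}], "claw": 0}}

```text
time: 28.7
tool_pos: [0.4271, -0.2009, 0.007]
ee_rot: [3.137, 0.008, 1.786]
wrist_force: [-11.3, 5.0, 30.4]
width: 0.0005
```

>>> {"name": "jog_arm", "arguments": {"series": [{"x": 0,"y": 0,"z": 0.003,"rx": 0,"ry": 0,"rz": 0}], "claw": 0}}

```text
time: 28.78
tool_pos: [0.4271, -0.2009, 0.0074]
ee_rot: [3.138, 0.008, 1.787]
wrist_force: [-8.8, 5.1, 21.0]
width: 0.0006
```

```bash
python3 -c "
from h import *
cs()
s=cams.snapshot('wrist');save(s,'w39',(150,190,280,90),2.8)
"
```

```text
cass x,y mm [-78.8  -2.8] tip z true~ 48.4 F [-8.8  5.1 21. ] w 0.0006
```

View pics/w39.png

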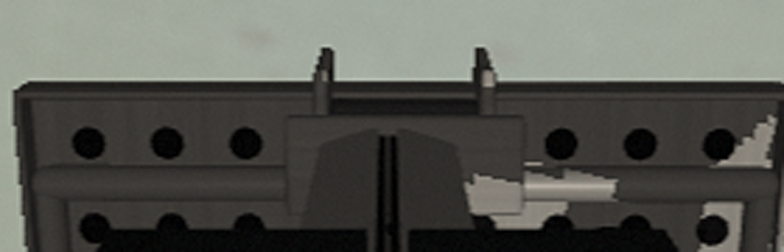

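>>> {"name": "jog_arm", "arguments": {"series": [{"x": 0,"y": 0,"z": 0.005,"rx": 0,"ry": 0,"rz": 0},{"x": 0,"y": 0,"z": 0.005,"rx": 0,"ry": 0,"rz": 0}], "claw": 0}}

```text
time: 29.0
tool_pos: [0.4272, -0.201, 0.0071]
ee_rot: [3.138, 0.009, 1.787]
wrist_force: [-11.3, 7.1, 30.3]
width: 0.0001
```

>>> {"name": "jog_arm", "arguments": {"series": [{"x": 0,"y": 0,"z": -0.01,"rx": 0,"ry": 0,"rz": 0},{"x": 0,"y": 0,"z": -0.03,"rx": 0,"ry": 0,"rz": 0},{"x": 0,"y": 0,"z": -0.04,"rx": 0,"ry": 0,"rz": 0},{"x": 0,"y": 0,"z": -0.04,"rx": 0,"ry": 0,"rz": 0},{"x": 0,"y": 0,"z": -0.04,"rx": 0,"ry": 0,"rz": 0},{"x": 0,"y": 0,"z": -0.04,"rx": 0,"ry": 0,"rz": 0},{"x": 0.03,"y": 0.02,"z": -0.01,"rx": 0,"ry": 0,"rz": 0},{"x": 0.03,"y": 0.02,"z": 0,"rx": 0,"ry": 0,"rz": 0},{"x": 0,"y": 0.02,"z": 0,"rx": 0,"ry": 0,"rz": 0},{"x": 0,"y": 0.02,"z": 0,"rx": 0,"ry": 0,"rz": 0},{"x": 0,"y": 0,"z": 0,"rx": 0,"ry": 0,"rz": 0}], "claw": 0}}

```text
time: 29.92
tool_pos: [0.4957, -0.1216, 0.2298]
ee_rot: [3.127, 0.013, 1.783]
wrist_force: [0.1, -0.2, 0.0]
width: 0.0006
```

```bash
python3 -c "
from h import *
import pickle
cs()
s=cams.snapshot('wrist');save(s,'w40');pickle.dump(s,open('w40.pkl','wb'))
t=cams.snapshot('top');save(t,'t40',(200,160,250,130),3.2)
s=cams.snapshot('scene');save(s,'s40',(210,90,200,150),4)
"
```

```text
cass x,y mm [ 5.1 60.2] tip z true~ 270.8 F [ 0.1 -0.2  0. ] w 0.0006
```

View pics/w40.png

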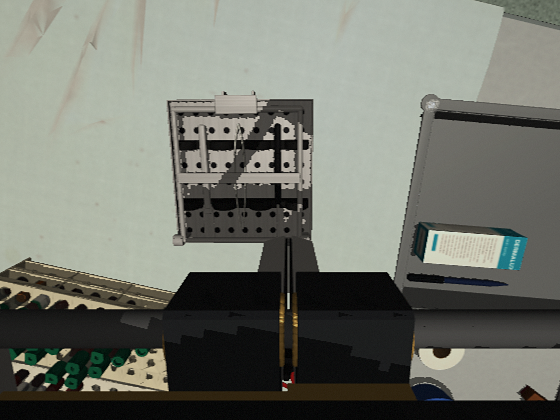

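View pics/t40.png

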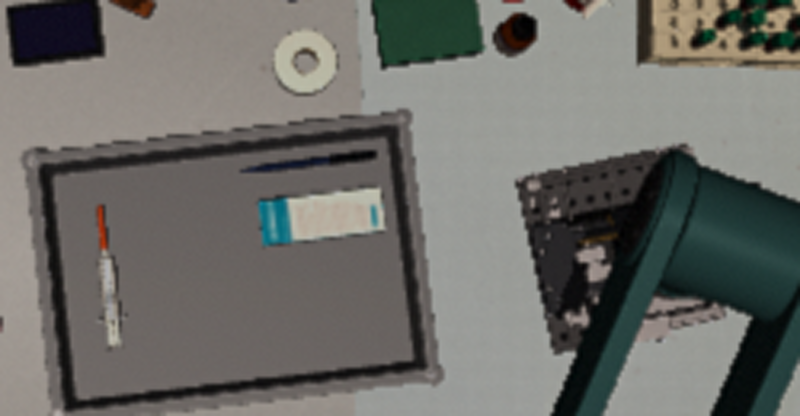

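View pics/s40.png

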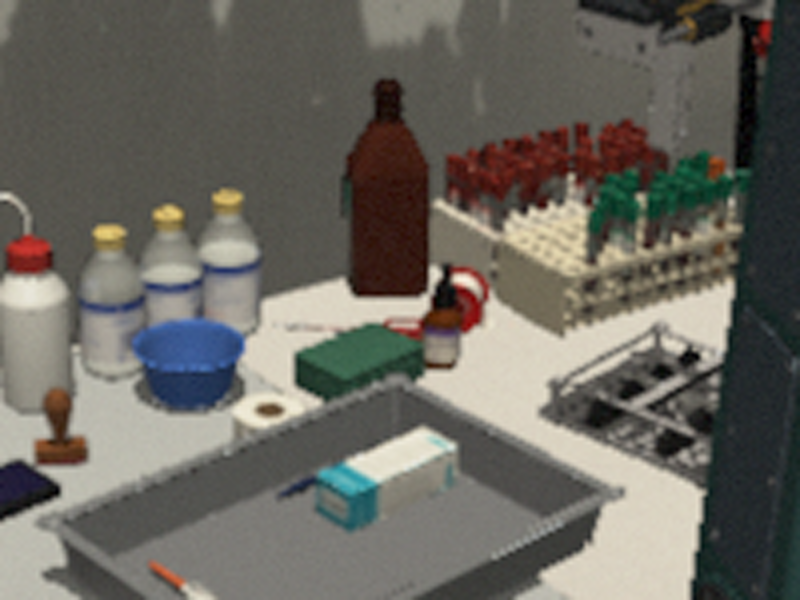

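```bash
python3 -c "
from h import *
import pickle
s=pickle.load(open('w40.pkl','rb'));save(s,'w40c',(160,85,165,165),4.5)
np.set_printoptions(precision=1,suppress=True)
# front rod ends predicted for closed / 0.06
c=np.array([.5035,-.1815]);y=.2138;M=np.array([[np.cos(y),np.sin(y)],[-np.sin(y),np.cos(y)]])
for th in (0,.06):
  for r,yy in ((.152,.07),(.152,-.07),(.167,.023),(.167,-.023)):
    w=M.T@np.array([.076-r*np.cos(th),yy])+c;print(th,r,yy,(px(s,[*w,.042+.003+r*np.sin(th)])-[160,85])*4.5)
"
```

```text
0 0.152 0.07 [627.1 109.9]
0 0.152 -0.07 [ 53.3 110.4]
0 0.167 0.023 [432.5  45.5]
0 0.167 -0.023 [242.2  45.8]
0.06 0.152 0.07 [627.8 110.1]
0.06 0.152 -0.07 [ 40.8 110.6]
0.06 0.167 0.023 [428.3  44.1]
0.06 0.167 -0.023 [233.1  44.3]
```

View pics/w40c.png

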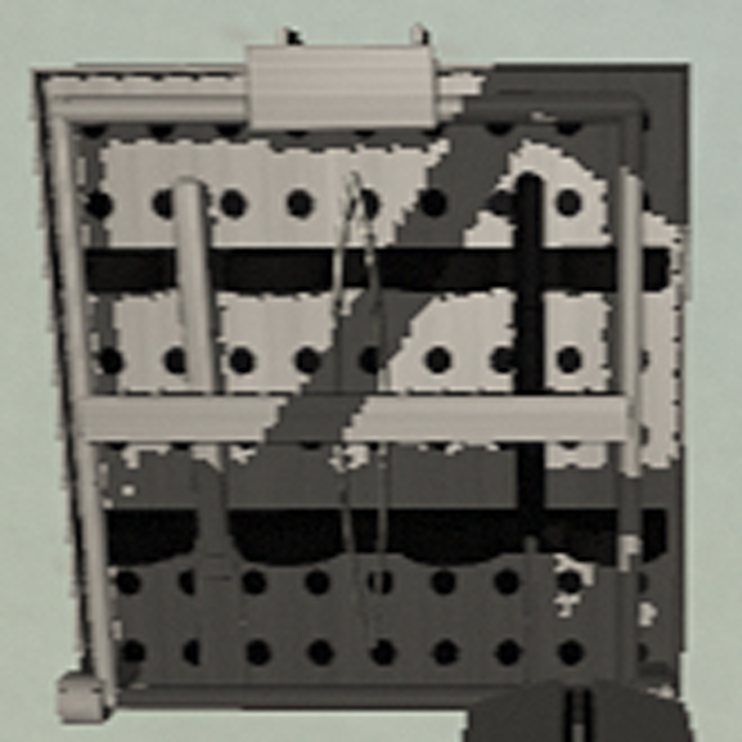

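```bash
python3 -c "
from h import *
o=robot.get_obs();print(o['time'],o['wrist_force'],abs(o['qvel']).max())
print(ticket.close_job())"
```

```text
30.0667 [ 0.60292156 -0.79454506  0.16001143] 0.014517979696673676
the job is handed in; nothing more can be done
None
```

The job is handed in at about 30 s of the 72 s allowed, with every step carried out. The hand-in reports no verdict, so what follows rests on my own checks.

**What I did**
- I moved the carton to the tray's -y end, then turned the syringe and laid it at the +y end. Both were flat and released before I touched the forceps.
- I lifted the forceps clear of the tray and laid them in the cassette's middle slot.
- I swung the hold-down frame over the instruments and pressed the tab until it held firm at about 30 N.

**Last checks**
- **Frame:** it looks shut. The tab measures 189 px wide in the picture, against 190 predicted for closed and 195 for unlatched. The 30 N I pressed with is well above the 9–12 N the catch needs, but I did not read the hinge angle directly.
- **Instruments:** forceps, spatula and needle all show in their own slots under the frame. I did not measure the forceps' seated height, only that they sit centred and the frame closes over them.
- **Tray and bystanders:** carton and syringe lie flat in the tray. The slide box, dropper bottle, label roll and pink look-alikes look undisturbed.
- **Robot:** the arm was clear of everything, with wrist force below 1 N.

**What disagreed:** the fingertips ended about 40 mm short of the reported TCP. My first close on the carton therefore shut above it without moving it, and I allowed for that offset from then on. Estimates of the cassette's position differed by 2–3 mm between pictures, so I lined the forceps up by the close-up wrist view.

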